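# Load a finishing pot with brass spacers and lock it on the vibratory finisher

## Robot

A 6-joint arm with a two-finger parallel gripper is mounted at the origin on a cart in front of the work surface, level with it; the furniture and walls round the work are solid. World frame = base frame: x ahead of the robot, y to its left, z up, the work surface at z = 0. Lengths are in m, angles in degrees, forces in N, time in s.
With the tool pointing down it reaches from about 0.25 to 0.725 m from the base axis. Payload 9.7 kg.
Tool frame: the origin (TCP) lies midway between the tips of the shut fingers; the grasp point (between the pads) lies 19 mm behind it (bot.hold_point_z is the distance from the TCP to the grasp point, in m); z points along the fingers, y is the line along which they close (so a half turn about z gives the same grasp; the last joint's range is limited). The gripper opens to 85 mm and grips with 20 to 120 N. Pads are 22 mm wide; open, the fingers measure 114 mm over their backs; the gripper's body (76 mm by 85 mm) begins 54 mm behind the grasp point. The pads swing forward as they close: fully open they stand 13 mm farther back than shut.
Start: joints at [-76.031, 4.979, 10.078, 95.1, 0, 90], TCP at [0.133, -0.534, 0.231] pointing down, gripper open.
Joint ranges: [-179.16, 179.16], [-48.56, 103.87], [-65.8, 70.77], [-126.05, 130.52], [-82.76, 87.17], [-180, 180]. Speed limits (degrees/s): [127.2, 127.2, 147.25, 180, 180, 180].

## Interface

Orientations are given as [roll, pitch, yaw] about the fixed x, y, z axes, in that order (R = Rz(yaw) Ry(pitch) Rx(roll)).
In Python, from workcell import bot gives the robot as it stands.
- The arm moves only by the tool play_rows, never from a script. Its argument "steps" is a list that holds one entry, the list of rows, each a list of 4 numbers: the shift along the tool's x, y, z in m, then the turn about the tool's z in rad. In form: [[[tx, ty, tz, yaw], ...]]. A call has exactly 5 rows; each row shifts and turns the commanded pose from where the row before left it, along the tool's axes as they then stand; what a row does not reach is not made up. A row lasts 1/12 s, in which the tool goes at most 41.7 mm and 7.16 degrees, less where a joint would pass 70% of its speed; a pose out of reach is approached as far as the arm can. A call is refused whole if a number of a shift passes 0.0417 or a number of a turn 0.125, either way. A call with a gripper value outside its range is refused whole. "gripper" is the finger opening in m, from 0 to 0.0854, set as the call begins (left out, the last holds). The fingers move at their own pace and stop on an object; "squeeze" is the grip in N (left out, the last holds). Time passes only in rows, so rows that do not move let the fingers close, or fill a call up. It gives the time, the measured TCP pose, the force, the opening and the grip force at its end, in the units of the state.
- bot.get_obs(): the state, without advancing time (a new reading comes with each control period).
- bot.camera(name): name is "side" or "top" or "wrist"; returns a dict with "img" (400x640x3 uint8, blue, green, red), "vfov" (degrees; the focal length in pixels is half the picture's height over the tangent of half this angle, whatever the lens; pixels are square), "cx", "cy" (the principal point, pixels), "D" ([k1, k2, p1, p2, k3] as OpenCV has them; the pictures are not rectified), "xyz" and "attitude" of the camera in the world. Camera axes: x right, y down, z forward; pixel columns grow to the right and rows downward; lengths in m; the calibration is good to about 2 mm. A picture is of the moment at which its call begins. There is no depth.
- bot.job_done(): hands the job in; it is judged then, once.
The state is a dict: "time": time; "q": joint angles; "qd": joint speeds; "joint_efforts": joint torques, N m; "ee_pos": TCP position; "tcp_rot": TCP orientation; "wrist_force": force on the tool from outside, world axes, zero at the start; "torque": the same for the moment, N m; "opening": finger opening in m; "grasp_force": force on a finger pad.
Only numpy, scipy, OpenCV 4.12 (cv2) and the standard library are available. Lean on these libraries where they do the work, as an engineer would, in place of code of your own. Each camera call takes 0.05 s, during which the arm holds its last target. There are 200 camera calls.

## Task

The brass spacers on the mat are to be run in the vibratory finisher. Pull the empty pot free of the storage cup it is stuck in (grip its rim, turn it anticlockwise until it lets go and pull), stand it on the bench, drop every spacer into it and push the lid fully on; only then fit the closed pot upright into the finisher's drive cup, turn it clockwise as far as it goes, and press the start button on the start box. Do not disturb the loupe, the battery or the data stick, and leave everything at rest.

Things in the scene. Friction and masses are not known exactly. Their poses are not given: they have to be found in the camera images.
- pot: Grey open pot, 72 mm high, 0.1 kg, 61 mm across outside (63 at the thin rim bead), 55 inside, floor 4 mm thick. Origin: centre of its underside, z up its axis. Half-turn symmetric: two lugs at +x and -x, each with a slim upright rib above it. Starts locked and stuck in the storage cup, its top 38 mm standing out of it
- pot_lug (a point): Outer end of the pot's +x locking lug, 35.5 mm from the axis and 23 mm above the underside. Both lugs are 10 mm wide and 6 mm high
- pot_rim (a point): Centre of the pot's mouth, 72 mm above its underside
- storage: Black storage cup on a round foot 100 mm across, screwed to the bench; outside 85 mm, top rim 44 mm above the bench. Origin: centre of the underside, z up. Starts with the pot's x axis along this x axis (0.05 rad clockwise to 0.2 anticlockwise): its lugs are under the cup's ledge, so it cannot lift. Turned 55 degrees (+-14) anticlockwise of this x axis (from above) the lugs meet gaps and it can
- storage_seat (a point): Centre of the storage cup's floor, 10 mm above the bench; bore 76 mm. At the top a ledge, 67 mm across inside, 6 mm thick, with gaps 48 degrees wide at +55 and +235 degrees from the x axis (steel mark on the rim at each). Stops end the turn at about -5 and +70 degrees. Three sprung rubber pads grip the pot: unlocked, it lifts with about 8 to 16 N, less while turning; turning takes about 0.3 to 0.6 N m
- finisher: Vibratory finisher, fixed: black round housing 106 mm across, aluminium drive cup on top (floor 36 mm up). Origin: centre of the underside, on the bench. Drive cup: same bore, ledge, gaps, marks and stops, at the same angles from this x axis, as the storage cup, but no pads
- finisher_seat (a point): Centre of the drive cup's floor, 36 mm above the bench, where the pot's underside rests; rim 34 mm higher. The pot drops in with its x axis 55 degrees anticlockwise of this x axis (either way round) and is home when turned clockwise to the stop: pot x axis along this x axis or some 5 degrees past
- start_top (a point): Centre of the top of the start button, a round black push button 18 mm across on top of the start box; pressed straight down
- start (a joint): Start button travel in m: 0 up, 0.004 fully down (about 5 N); it springs back
- start_box: Grey box with the finisher's start button on top, 46 x 46 x 25 mm, fixed to the bench; origin in the centre of its underside
- lid: Grey push-in lid, 63 mm across, 33.5 mm high, 40 g: plug 51 mm across and 6 mm deep, disc 3.5 mm thick on it, then a round knob 19 mm across, 24 mm high. Origin: centre of the plug's underside, z up. Fully on, the disc lies on the pot's rim and this origin is 66 mm above the pot's. Starts standing on its plug on the bench
- lid_knob (a point): Middle of the lid's knob, on its axis, 24 mm above the plug's underside
- mat: Black rubber mat with the spacers, 98 x 68 x 2 mm, fixed; origin in the centre of its underside, x along its length
- spacer1: Hexagonal brass spacer (one of 2 to 4; None if absent), 19 mm across, 25 mm long, 16 g, standing on the mat at the start. Origin: centre of its underside, z along its length. If knocked over it lies
- spacer2: Hexagonal brass spacer (one of 2 to 4; None if absent), 19 mm across, 25 mm long, 16 g, standing on the mat at the start. Origin: centre of its underside, z along its length. If knocked over it lies
- spacer3: Hexagonal brass spacer (one of 2 to 4; None if absent), 19 mm across, 25 mm long, 16 g, standing on the mat at the start. Origin: centre of its underside, z along its length. If knocked over it lies
- spacer4: Hexagonal brass spacer (one of 2 to 4; None if absent), 19 mm across, 25 mm long, 16 g, standing on the mat at the start. Origin: centre of its underside, z along its length. If knocked over it lies
- toggle_clamp: Toggle clamp with a red lever on a white base, fixed to the bench, 44 x 151 x 53 mm, long along its y; bystander, origin in the base underside
- loupe: Black eye loupe standing on the bench, 34 mm across, 35 mm high; bystander, origin in the centre of its underside
- battery: Battery lying on the bench, 15 mm across, 50 mm long along its y; bystander, origin in the centre of its underside
- data_stick: Black data stick lying on the bench, 18 x 46 x 9 mm, long along its y; bystander, origin in the centre of its underside

How it is judged:
By the outcome, as a careful person would: the job done as asked, in the order asked, and still so for the second after the job is handed in, with the robot touching nothing.
Of spacer1, spacer2, spacer3, spacer4 only 2 to 4 are there at a start; the rules pass over those that are not, and their reading is None.
At some moment in a run one of spacer1, spacer2, spacer3, spacer4, lid may be knocked a few centimetres aside while the robot is not near it.
Once in a run the grip may slacken for a moment while it holds something.
It also fails if it takes over 208 s, if anything falls off the work surface, if the arm or the gripper's body presses on something with over 40 N, if the wrist force passes 120 N, or if a joint passes its speed limit or range.

## Working session

There is one attempt and no reset: what is moved stays moved. The work goes in short steps, Python scripts to look and compute and a tool call to move; the robot and the scene stay as the last step left them, time stands still between calls to the robot, and variables do not carry over. Pictures are saved under pics/ and viewed, at most 14 in all, crops included, and the job is handed in when it is done.

Besides the shell and the picture viewer there is one more tool, called in YAML: its name, and indented under it one key for each argument. play_rows: Moves the arm, as the interface text tells. Its arguments: {"type":"object","properties":{"steps":{"type":"array","items":{"type":"array","items":{"type":"array","items":{"type":"number"}}}},"gripper":{"type":"number"},"squeeze":{"type":"number"}},"required":["steps"]}

```bash
ls; mkdir -p pics
cat > h.py <<'E'
import numpy as np, cv2
from workcell import bot
from scipy.spatial.transform import Rotation as R
def snap(n,f=None):
    c=bot.camera(n)
    if f: cv2.imwrite('pics/'+f,c['img'])
    return c
def KD(c):
    f=200/np.tan(np.radians(c['vfov'])/2)
    return np.array([[f,0,c['cx']],[0,f,c['cy']],[0,0,1.]]),np.array(c['D'],float)
def Rc(c):
    a=np.array(c['attitude'],float)
    return R.from_euler('xyz',a,degrees=True).as_matrix() if a.size==3 else a.reshape(3,3)
def w(c,uv,z):
    K,D=KD(c); p=cv2.undistortPoints(np.array(uv,float).reshape(-1,1,2),K,D).reshape(-1,2)
    d=np.c_[p,np.ones(len(p))]@Rc(c).T; o=np.array(c['xyz'])
    return o+d*((z-o[2])/d[:,2])[:,None]
def px(c,P):
    K,D=KD(c); r=Rc(c).T
    return cv2.projectPoints(np.array(P,float).reshape(-1,3),cv2.Rodrigues(r)[0],-r@np.array(c['xyz'],float),K,D)[0].reshape(-1,2)
E
python3 - <<'E'
from h import *
for n in('top','side','wrist'):
    c=snap(n,n+'0.png'); print(n,{k:v for k,v in c.items() if k!='img'})
print(bot.get_obs())
E
```

```text
pics
top {'vfov': 55.886860014645855, 'cx': 312.49689478639624, 'cy': 191.38415856359381, 'D': array([-0.08641928,  0.        ,  0.        ,  0.        ,  0.        ]), 'xyz': array([0.36057158, 0.26134143, 0.93341774]), 'attitude': array([-170.14410421,   -0.34716299,  -89.12582467])}
side {'vfov': 45.709327140833466, 'cx': 324.1945042636779, 'cy': 202.34508263513527, 'D': array([-0.01396778,  0.        ,  0.        ,  0.        ,  0.        ]), 'xyz': array([ 0.39546998, -0.45540493,  0.62641991]), 'attitude': array([-127.9473134 ,   -0.64028353,   -8.03652776])}
wrist {'vfov': 68.97449676099468, 'cx': 322.42135226285086, 'cy': 199.94814975874303, 'D': array([0.01577837, 0.        , 0.        , 0.        , 0.        ]), 'xyz': array([ 0.20642367, -0.51567224,  0.3722433 ]), 'attitude': array([ 1.62852762e+02,  1.16503470e-01, -7.59751392e+01])}
{'time': 0.15, 'q': array([-7.60295379e+01,  5.00378253e+00,  1.00475400e+01,  9.51002959e+01,
       -1.45750171e-03,  9.00010528e+01]), 'qd': array([-0.03266438, -0.20094252,  0.19239569,  0.02364247, -0.05616213,
       -0.00727536]), 'joint_efforts': array([ 5.04553464e-04, -5.20762146e+01,  4.65043867e+01,  1.39306026e-02,
        2.37702466e-05,  2.52697447e-05]), 'ee_pos': array([ 0.13273515, -0.53357326,  0.23077049]), 'tcp_rot': array([-1.79943462e+02,  1.45853983e-03,  1.39694108e+01]), 'wrist_force': array([-0.25268584, -0.37508411, -0.60356086]), 'torque': array([-0.05724852,  0.06557025,  0.03121049]), 'grasp_force': 0.0, 'opening': 0.08523602670086063}
```

View pics/top0.png

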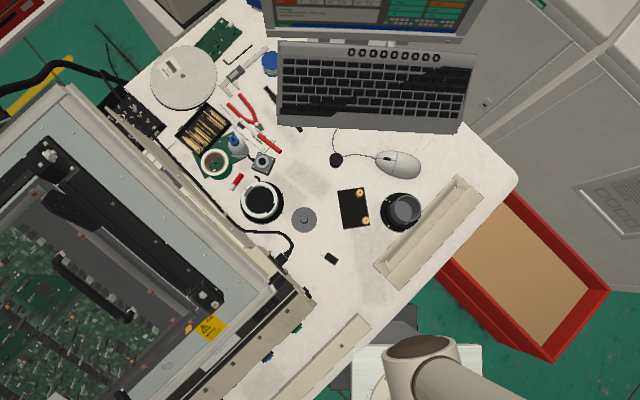

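View pics/side0.png

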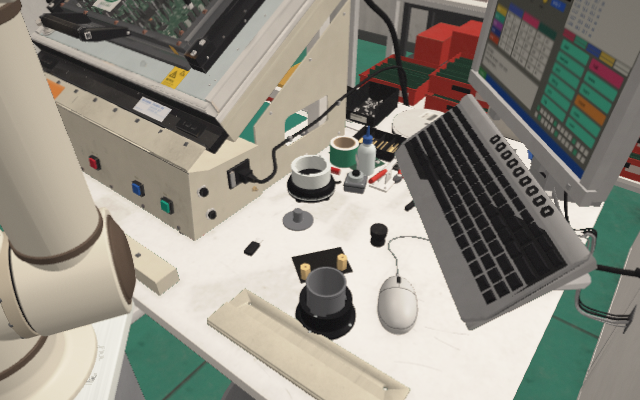

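Run:
```python
import cv2,numpy as np
a=cv2.imread('pics/top0.png')[130:280,220:430]
b=cv2.imread('pics/side0.png')[120:345,230:450]
cv2.imwrite('pics/c1.png',cv2.resize(a,None,fx=3.8,fy=3.8,interpolation=cv2.INTER_CUBIC))
cv2.imwrite('pics/c2.png',cv2.resize(b,None,fx=2.65,fy=2.65,interpolation=cv2.INTER_CUBIC))
from h import *
```

```text
(no output)
```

View pics/c1.png

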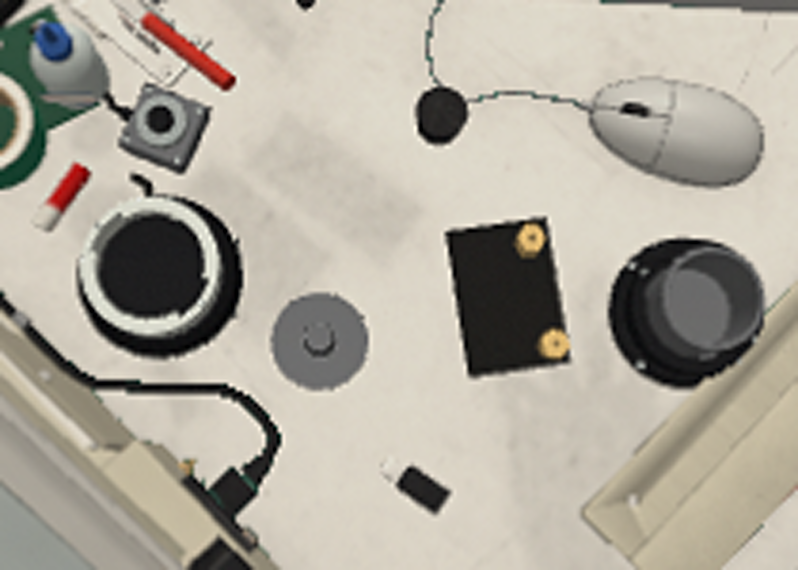

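View pics/c2.png

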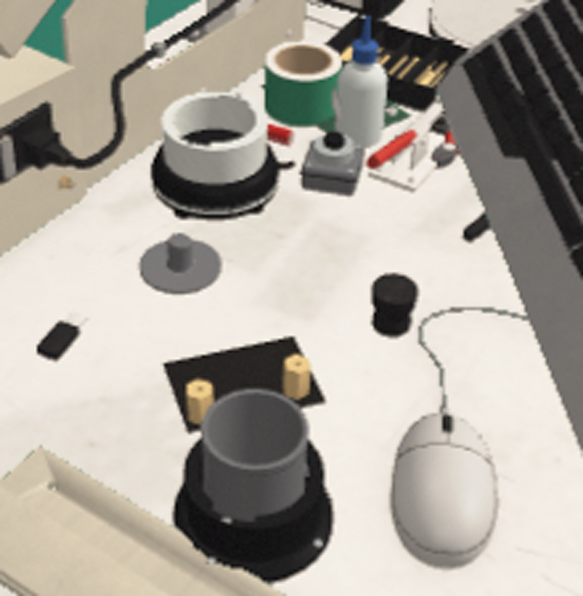

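```bash
cat > m.py <<'E'
from h import *
T=bot.camera('top');S=bot.camera('side')
t=lambda u,v:(220+u/3.8,130+v/3.8)
s=lambda u,v:(230+u/2.65,120+v/2.65)
def row(n,z,a,b):
    print(n,*[w(c,[p],z)[0,:2].round(4) for c,p in((T,a),(S,b)) if p])
row('potrim',.082,t(712,300),s(255,428))
row('storagefoot',.008,t(685,312),s(254,512))
row('finrim',.070,t(150,265),s(214,130))
row('lid disc',.0095,t(320,341),s(180,265))
row('lid knobtop',.0335,t(319,336),s(179,242))
row('sp1',.027,t(531,239),s(297,360))
row('sp2',.027,t(555,343),s(200,384))
row('button',.033,t(160,118),s(333,140))
row('loupe top',.035,t(441,116),s(394,287))
row('stick',.009,t(423,489),s(59,340))
row('battery',.0075,t(62,197),s(278,132))
for n,p in dict(mat1=(447,230),mat2=(547,218),mat3=(570,361),mat4=(470,377)).items(): row(n,.002,t(*p),None)
print(np.linalg.norm(w(T,[t(662,300),t(763,300)],.082)[0]-w(T,[t(662,300),t(763,300)],.082)[1]))
row('clampend',.05,t(610,500),s(30,470))
E
python3 m.py
```

```text
potrim [0.4713 0.0406] [0.4745 0.0387]
storagefoot [0.4727 0.0395] [0.4747 0.0373]
finrim [0.489 0.381] [0.4893 0.3661]
lid disc [0.4502 0.2775] [0.4523 0.2764]
lid knobtop [0.451  0.2777] [0.4519 0.2746]
sp1 [0.5163 0.1428] [0.5196 0.1461]
sp2 [0.4494 0.1278] [0.452 0.132]
button [0.5908 0.3835] [0.5924 0.3937]
loupe top [0.5946 0.2016] [0.5995 0.2024]
stick [0.3566 0.2101] [0.3593 0.2056]
battery [0.5427 0.4497] [0.5552 0.4483]
mat1 [0.5257 0.1951]
mat2 [0.5348 0.1288]
mat3 [0.4402 0.1144]
mat4 [0.4289 0.1797]
0.06165655741981853
clampend [0.3515 0.098 ] [0.3423 0.0519]
```

play_rows:
  steps:
    - [[0.0232,-0.0237,0.001,0],[0.0232,-0.0237,0.001,0],[0.0232,-0.0237,0.001,0],[0.0232,-0.0237,0.001,0],[0.0232,-0.0237,0.001,0]]

```text
time: 0.67
ee_pos: [0.2171, -0.3893, 0.2261]
tcp_rot: [-180.0, -0.0, 13.9]
wrist_force: [-0.3, 0.7, -0.8]
opening: 0.085
grasp_force: 0.0
```

play_rows:
  steps:
    - [[0.0232,-0.0237,0,0],[0.0232,-0.0237,0,0],[0.0232,-0.0237,0,0],[0.0232,-0.0237,0,0],[0.0232,-0.0237,0,0]]

```text
time: 1.08
ee_pos: [0.3011, -0.2463, 0.2264]
tcp_rot: [180.0, -0.0, 13.9]
wrist_force: [0.7, -0.1, 0.0]
opening: 0.0852
grasp_force: 0.0
```

play_rows:
  steps:
    - [[0.0232,-0.0237,0,0],[0.0232,-0.0237,0,0],[0.0232,-0.0237,0,0],[0.0232,-0.0237,0,0],[0.0232,-0.0237,0,0]]

```text
time: 1.5
ee_pos: [0.3851, -0.1031, 0.2264]
tcp_rot: [180.0, -0.0, 14.0]
wrist_force: [1.0, -0.5, 0.3]
opening: 0.0854
grasp_force: 0.0
```

play_rows:
  steps:
    - [[0.0232,-0.0237,0,0],[0.0232,-0.0237,0,0],[0.0232,-0.0237,0,0],[0.0232,-0.0237,0,0],[0.0232,-0.0237,0,0]]

```text
time: 1.92
ee_pos: [0.4691, 0.04, 0.2263]
tcp_rot: [180.0, -0.0, 14.0]
wrist_force: [0.4, -1.0, -0.2]
opening: 0.0854
grasp_force: 0.0
```

Run:
```python
from h import *
o=bot.get_obs();print(o['time'],o['ee_pos'],o['tcp_rot'],o['q'])
c=snap('wrist','w1.png'); im=c['img']
print(px(c,[[.473,.039,.082],[.516,.143,.027],[.450,.129,.027]]))
cv2.imwrite('pics/w1b.png',cv2.resize(im,(800,500),interpolation=cv2.INTER_CUBIC))
```

```text
1.9167 [0.46912665 0.03998736 0.22631955] [ 1.79993451e+02 -1.55037322e-02  1.39873119e+01] [ 4.87442201e+00 -5.94346865e+00 -1.32265002e+00  9.46044734e+01
 -4.01064297e-03  1.70887110e+02]
[[324.1758374  184.98030554]
 [243.40818788 114.96043731]
 [245.97934931 174.00364894]]
```

View pics/w1b.png

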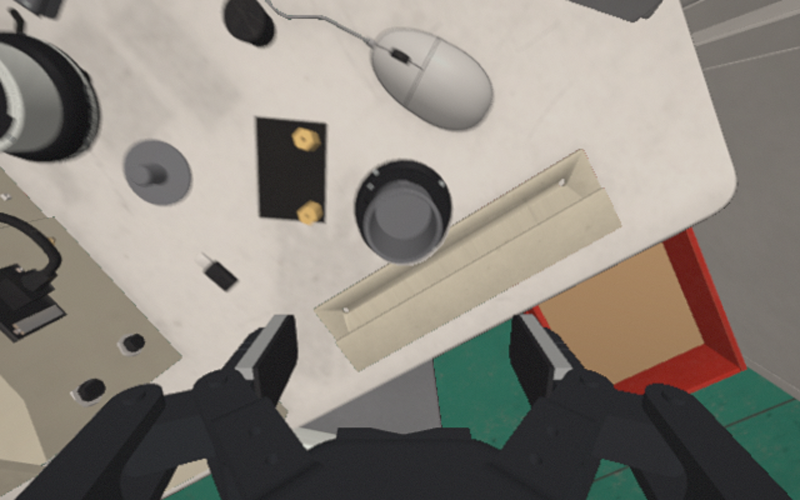

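Run:
```python
import cv2
a=cv2.imread('pics/w1.png')[100:230,190:380]
cv2.imwrite('pics/c3.png',cv2.resize(a,None,fx=4.2,fy=4.2,interpolation=cv2.INTER_CUBIC))
```

```text
(no output)
```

View pics/c3.png

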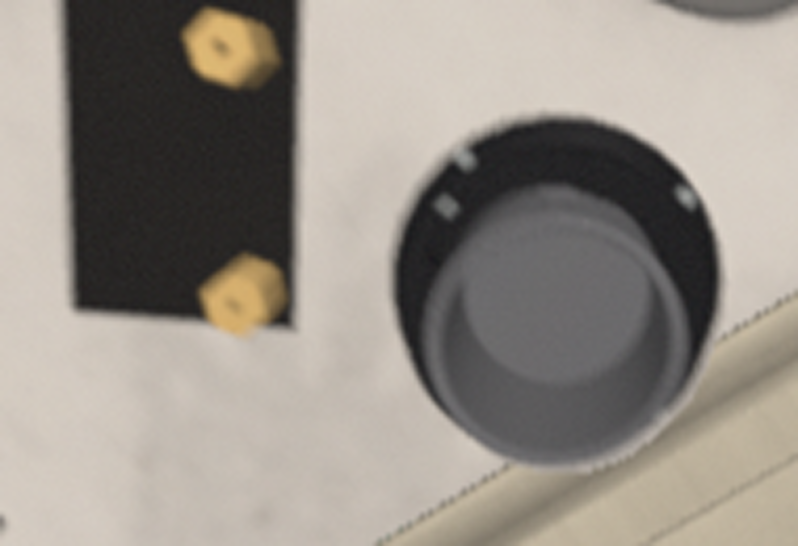

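```bash
cat > m2.py <<'E'
from h import *
import sys
c=dict(bot.camera('wrist')); T=bot.camera('top'); S=bot.camera('side')
f=lambda u,v:(190+u/4.2,100+v/4.2)
t=lambda u,v:(220+u/3.8,130+v/3.8)
s=lambda u,v:(230+u/2.65,120+v/2.65)
C=np.array([.473,.0393])
for nm,cc,pts in(('w',c,[f(465,158),f(447,207),f(687,197)]),('t',T,[t(643,262),t(640,365)]),('s',S,[s(225,520),s(318,542)])):
  for p in pts:
    for z in(.006,.010,.044):
        q=w(cc,[p],z)[0,:2]-C; print(nm,np.round(p),z,'r',round(np.hypot(*q)*1e3,1),'ang',round(np.degrees(np.arctan2(q[1],q[0])),1))
for n,z,p in(('rim',.082,f(556,340)),('floor',.014,f(557,287)),('sp1',.027,f(224,47)),('sp2',.027,f(237,300))): print(n,w(c,[p],z)[0,:2].round(4))
im=c['img'];
E
python3 m2.py
```

```text
w [301. 138.] 0.006 r 53.5 ang 49.9
w [301. 138.] 0.01 r 53.6 ang 49.4
w [301. 138.] 0.044 r 54.7 ang 45.4
w [296. 149.] 0.006 r 47.1 ang 65.7
w [296. 149.] 0.01 r 47.1 ang 64.9
w [296. 149.] 0.044 r 47.7 ang 58.5
w [354. 147.] 0.006 r 46.4 ang -31.9
w [354. 147.] 0.01 r 46.4 ang -31.1
w [354. 147.] 0.044 r 47.1 ang -24.6
t [389. 199.] 0.006 r 42.3 ang 39.4
t [389. 199.] 0.01 r 42.4 ang 40.8
t [389. 199.] 0.044 r 43.9 ang 52.5
t [388. 226.] 0.006 r 46.2 ang 139.5
t [388. 226.] 0.01 r 47.0 ang 139.0
t [388. 226.] 0.044 r 53.8 ang 135.3
s [315. 316.] 0.006 r 17.1 ang -165.8
s [315. 316.] 0.01 r 18.5 ang -156.5
s [315. 316.] 0.044 r 39.8 ang -120.6
s [350. 325.] 0.006 r 46.5 ang -37.0
s [350. 325.] 0.01 r 47.8 ang -40.4
s [350. 325.] 0.044 r 64.1 ang -62.0
rim [0.479  0.0457]
floor [0.4788 0.0455]
sp1 [0.522  0.1476]
sp2 [0.4555 0.1327]
```

Run:
```python
from h import *
o=bot.get_obs();print(o['time'],o['ee_pos'],o['tcp_rot'])
c=snap('wrist','w2.png'); a=c['img'][100:230,190:380]; print(c['xyz'],c['attitude'])
cv2.imwrite('pics/c4.png',cv2.resize(a,None,fx=4.2,fy=4.2,interpolation=cv2.INTER_CUBIC))
b=cv2.imread('pics/w1.png'); d=cv2.phaseCorrelate(cv2.cvtColor(b[100:230,190:380],6).astype(np.float32),cv2.cvtColor(a,6).astype(np.float32)); print(d)
```

```text
2.1167 [0.46857708 0.03890492 0.22587165] [-1.79999029e+02  6.47488509e-02  1.40830387e+01]
[0.5423711  0.05709962 0.36738222] [ 1.62788413e+02  4.96492208e-02 -7.58627801e+01]
((0.4957794729276088, 0.6113570137757876), 0.983689569985425)
```

play_rows:
  steps:
    - [[0,0,0,-0.125],[0,0,0,-0.125],[0,0,0,-0.125],[0,0,0,-0.125],[0,0,0,-0.125]]

```text
time: 2.58
ee_pos: [0.4682, 0.037, 0.2266]
tcp_rot: [180.0, -0.0, 50.0]
wrist_force: [-0.5, 0.0, -0.1]
opening: 0.0854
grasp_force: 0.0
```

play_rows:
  steps:
    - [[0,0,0,-0.125],[0,0,0,-0.125],[0,0,0,-0.125],[0,0,0,-0.125],[0,0,0,-0.125]]

```text
time: 3.0
ee_pos: [0.4682, 0.037, 0.2266]
tcp_rot: [180.0, 0.0, 85.8]
wrist_force: [0.2, 0.3, -0.2]
opening: 0.0852
grasp_force: 0.0
```

play_rows:
  steps:
    - [[0,0,0,-0.125],[0,0,0,-0.125],[0,0,0,-0.125],[0,0,0,-0.125],[0,0,0,-0.125]]

```text
time: 3.42
ee_pos: [0.4682, 0.037, 0.2266]
tcp_rot: [180.0, 0.0, 121.6]
wrist_force: [0.4, 0.2, -0.2]
opening: 0.0855
grasp_force: 0.0
```

play_rows:
  steps:
    - [[0,0,0,-0.125],[0,0,0,-0.125],[0,0,0,-0.125],[0,0,0,-0.125],[0,0,0,-0.125]]

```text
time: 3.83
ee_pos: [0.4682, 0.037, 0.2267]
tcp_rot: [180.0, 0.0, 157.5]
wrist_force: [-0.4, 0.5, 0.0]
opening: 0.085
grasp_force: 0.0
```

play_rows:
  steps:
    - [[0,0,0,-0.125],[0,0,0,-0.125],[0,0,0,-0.125],[0,0,0,-0.125],[0,0,0,-0.125]]

```text
time: 4.25
ee_pos: [0.4682, 0.037, 0.2266]
tcp_rot: [-180.0, 0.0, -166.7]
wrist_force: [0.0, 0.6, -0.2]
opening: 0.0857
grasp_force: 0.0
```

play_rows:
  steps:
    - [[0,0,0,0],[0,0,0,0],[0,0,0,0],[0,0,0,0],[0,0,0,0]]

```text
time: 4.67
ee_pos: [0.4686, 0.0381, 0.2264]
tcp_rot: [-180.0, 0.0, -167.1]
wrist_force: [0.2, 0.4, 0.2]
opening: 0.0855
grasp_force: 0.0
```

Run:
```python
from h import *
o=bot.get_obs();print(o['time'],o['ee_pos'],o['tcp_rot'],o['q'])
c=snap('wrist','w3.png'); print(list(c['xyz']),list(c['attitude']))
p=px(c,[[.475,.042,.05]])[0];print(p)
x,y=int(p[0])-95,int(p[1])-65
x=max(x,0);y=max(y,0);print(x,y)
cv2.imwrite('pics/c5.png',cv2.resize(c['img'][y:y+130,x:x+190],None,fx=4.2,fy=4.2,interpolation=cv2.INTER_CUBIC))
print(px(c,[[.5163,.1428,.027],[.4494,.1278,.027],[.45,.277,.0095]]))
```

```text
4.6667 [0.46856834 0.03806061 0.22635048] [-1.79998456e+02  5.70211257e-03 -1.67109366e+02] [ 4.64422585e+00 -6.02891719e+00 -1.39736978e+00  9.46256827e+01
 -7.10639147e-04 -8.24640779e+00]
[np.float64(0.39581003620759403), np.float64(0.021137994293980188), np.float64(0.36792173987063465)] [np.float64(162.84384836820482), np.float64(-0.04675584693230144), np.float64(102.94756524048192)]
[324.48912328 186.12294314]
229 121
[[394.63094032 229.7373608 ]
 [399.13896436 176.64165481]
 [507.44696331 199.52370088]]
```

View pics/c5.png

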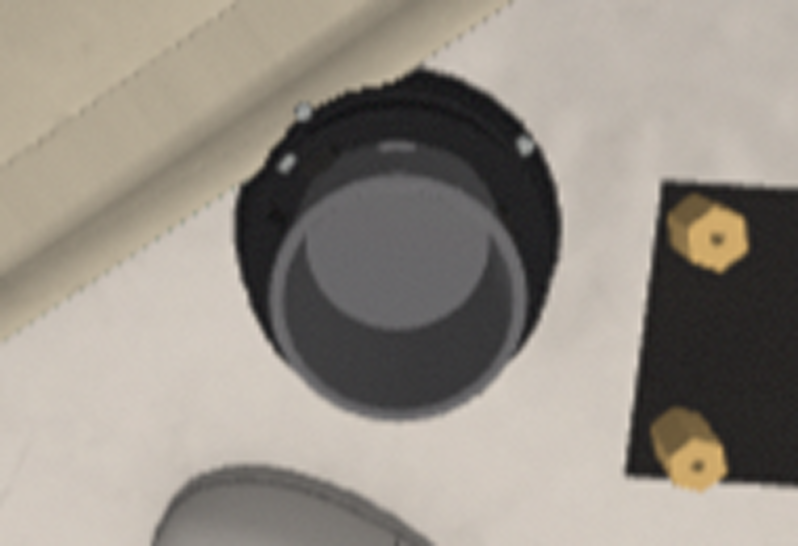

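```bash
cat > m3.py <<'E'
from h import *
B=dict(vfov=68.97449676,cx=322.42135,cy=199.948,D=[.01577837,0,0,0,0])
c1=dict(B,xyz=[0.5423711,0.05709962,0.36738222],attitude=[162.788413,.0496,-75.86278])
c2=dict(B,xyz=[.39581,.021138,.36792],attitude=[162.84385,-.04676,102.94757])
f1=lambda u,v:(190.5+u/4.2,100.6+v/4.2)
f2=lambda u,v:(229+u/4.2,121+v/4.2)
for n,z,a,b in(('rim',.082,f1(556,340),f2(398,296)),('floor',.014,f1(557,287),f2(398,238)),('sp1',.027,f1(224,47),f2(698,467)),('sp2',.027,f1(237,300),f2(717,239))):
    p=w(c1,[a],z)[0,:2];q=w(c2,[b],z)[0,:2]
    print(n,p.round(4),q.round(4),'mean',((p+q)/2).round(4))
C=.5*(w(c1,[f1(556,340)],.082)+w(c2,[f2(398,296)],.082))[0]
d=.5*(w(c1,[f1(556,340)],.082)-w(c2,[f2(398,296)],.082))[0]
for n,z,cc,p,sg in(('mark1',.044,c1,f1(447,207),-1),('mark2',.044,c2,f2(286,162),1),('rib',.05,c2,f2(398,147),1),('s',.01,c2,f2(303,112),1),('s',.01,c2,f2(525,146),1)):
    q=w(cc,[p],z)[0]+sg*d-C;print(n,np.hypot(q[0],q[1])*1e3,np.degrees(np.arctan2(q[1],q[0])))
E
python3 m3.py
```

```text
rim [0.4755 0.04  ] [0.4727 0.0404] mean [0.4741 0.0402]
floor [0.4751 0.0396] [0.4736 0.041 ] mean [0.4743 0.0403]
sp1 [0.5185 0.1419] [0.5194 0.1445] mean [0.5189 0.1432]
sp2 [0.4518 0.127 ] [0.4507 0.1289] mean [0.4513 0.128 ]
mark1 39.12601554500886 61.16128420693028
mark2 39.666670027680304 -118.78837439053198
rib 31.29634978049172 -167.2792408582151
s 44.66734588997076 -129.49046195270495
s 45.36215999656804 137.21604313792872
```

```bash
cat >> h.py <<'E'
def tri(obs):
    A=np.zeros((3,3));b=np.zeros(3)
    for c,p in obs:
        q=w(c,[p],0)[0];o=np.array(c['xyz'],float);d=(q-o)/np.linalg.norm(q-o);M=np.eye(3)-np.outer(d,d);A+=M;b+=M@o
    return np.linalg.solve(A,b)
E
python3 - <<'E'
import io,contextlib
with contextlib.redirect_stdout(io.StringIO()):
    from m3 import *
T=bot.camera('top');S=bot.camera('side')
print(tri([(c1,(252.5,248.6)),(T,(373.4,265)),(S,(245,290))]))
print(tri([(c1,(252.5,248.6)),(T,(373.4,265))]))
print(tri([(c1,(466.5,120.6)),(T,(458,175))]))
# machine corner top: w1b (182,355)
print(tri([(c1,(146,285)),(T,(313,297)),]))
E
```

```text
[0.34327544 0.10660532 0.00577035]
[0.34226952 0.10658815 0.00448389]
[ 0.57263227 -0.11715523 -0.00422943]
[0.26015145 0.24596517 0.01137214]
```

play_rows:
  steps:
    - [[-0.0012,0.0002,0.025,0],[-0.0012,0.0002,0.025,0],[-0.0012,0.0002,0.025,0],[-0.0012,0.0002,0.025,0],[-0.0012,0,0.025,0]]
  gripper: 0.0854

```text
time: 5.23
ee_pos: [0.4742, 0.0405, 0.1001]
tcp_rot: [-180.0, 0.0, -167.0]
wrist_force: [0.3, 0.2, -0.3]
opening: 0.0855
grasp_force: 0.0
```

play_rows:
  steps:
    - [[0,0,0.0112,0],[0,0,0.0112,0],[0,0,0.0112,0],[0,0,0.0112,0],[0,0,0.0112,0]]

```text
time: 5.65
ee_pos: [0.4748, 0.0404, 0.0452]
tcp_rot: [-180.0, 0.1, -167.0]
wrist_force: [-0.3, 0.2, -0.4]
opening: 0.0854
grasp_force: 0.0
```

play_rows:
  steps:
    - [[0,0,0,0],[0,0,0,0],[0,0,0,0],[0,0,0,0],[0,0,0,0]]
  gripper: 0.066
  squeeze: 25

```text
time: 6.07
ee_pos: [0.4747, 0.0404, 0.046]
tcp_rot: [-180.0, 0.1, -167.0]
wrist_force: [1.3, 1.3, 0.4]
opening: 0.0657
grasp_force: 0.0
```

play_rows:
  steps:
    - [[0,0,0,0],[0,0,0,0],[0,0,0,0],[0,0,0,0],[0,0,0,0]]
  gripper: 0.055

```text
time: 6.48
ee_pos: [0.4747, 0.0404, 0.0462]
tcp_rot: [-180.0, 0.1, -167.0]
wrist_force: [-1.0, -1.0, 6.3]
opening: 0.0608
grasp_force: 27.3
```

play_rows:
  steps:
    - [[0,0,0,0],[0,0,0,0],[0,0,0,-0.05],[0,0,0,-0.05],[0,0,0,-0.05]]
  squeeze: 80
  gripper: 0.05

```text
time: 6.9
ee_pos: [0.475, 0.0404, 0.0466]
tcp_rot: [-180.0, 0.1, -158.3]
wrist_force: [-1.2, -0.7, 7.2]
opening: 0.0599
grasp_force: 85.0
```

play_rows:
  steps:
    - [[0,0,0,-0.07],[0,0,0,-0.07],[0,0,0,-0.07],[0,0,0,-0.07],[0,0,0,-0.07]]

```text
time: 7.32
ee_pos: [0.4749, 0.0405, 0.0466]
tcp_rot: [-180.0, 0.1, -138.2]
wrist_force: [-1.4, 0.4, 8.1]
opening: 0.06
grasp_force: 85.0
```

play_rows:
  steps:
    - [[0,0,0,-0.07],[0,0,0,-0.07],[0,0,0,-0.07],[0,0,0,-0.07],[0,0,0,-0.07]]

```text
time: 7.73
ee_pos: [0.4747, 0.0406, 0.0466]
tcp_rot: [-179.9, 0.1, -118.1]
wrist_force: [-3.9, 0.9, 10.4]
opening: 0.0603
grasp_force: 85.1
```

```bash
python3 -c "
from h import *
o=bot.get_obs();print({k:np.round(o[k],3) for k in('time','ee_pos','tcp_rot','wrist_force','torque','opening','grasp_force')})"
```

```text
{'time': np.float64(7.733), 'ee_pos': array([0.475, 0.041, 0.047]), 'tcp_rot': array([-1.79938e+02,  7.20000e-02, -1.18131e+02]), 'wrist_force': array([-3.864,  0.923, 10.43 ]), 'torque': array([ 0.207,  0.654, -0.564]), 'opening': np.float64(0.06), 'grasp_force': np.float64(85.112)}
```

play_rows:
  steps:
    - [[0,0,-0.001,-0.03],[0,0,-0.002,0.03],[0,0,-0.003,-0.03],[0,0,-0.003,0.03],[0,0,-0.003,0]]

```text
time: 8.15
ee_pos: [0.4732, 0.0404, 0.0555]
tcp_rot: [179.8, -0.1, -118.3]
wrist_force: [2.8, 1.8, -16.4]
opening: 0.0598
grasp_force: 89.6
```

play_rows:
  steps:
    - [[0,0,-0.004,-0.02],[0,0,-0.004,0.02],[0,0,-0.004,-0.02],[0,0,-0.004,0.02],[0,0,-0.004,0]]

```text
time: 8.57
ee_pos: [0.4748, 0.0404, 0.0787]
tcp_rot: [-179.9, 0.1, -118.4]
wrist_force: [0.1, 0.6, -1.8]
opening: 0.0602
grasp_force: 91.1
```

play_rows:
  steps:
    - [[0,0,-0.0152,0],[0,0,-0.0152,0],[0,0,-0.0152,0],[0,0,-0.0152,0],[0,0,-0.0152,0]]

```text
time: 8.98
ee_pos: [0.4744, 0.0404, 0.1548]
tcp_rot: [-179.9, 0.0, -118.3]
wrist_force: [-0.7, -0.2, -1.7]
opening: 0.0601
grasp_force: 91.1
```

play_rows:
  steps:
    - [[-0.0226,0.0054,0,0],[-0.0226,0.0054,0,0],[-0.0226,0.0054,0,0],[-0.0226,0.0054,0,0],[-0.0226,0.0054,0,0]]

```text
time: 9.4
ee_pos: [0.5044, 0.1538, 0.1542]
tcp_rot: [-179.9, 0.0, -118.3]
wrist_force: [0.3, 0.9, -0.7]
opening: 0.0597
grasp_force: 91.2
```

play_rows:
  steps:
    - [[-0.0226,0.0054,0,0],[-0.0226,0.0054,0,0],[-0.0226,0.0054,0,0],[-0.0226,0.0054,0,0],[-0.0226,0.0054,0,0]]

```text
time: 9.82
ee_pos: [0.5342, 0.2662, 0.1541]
tcp_rot: [-180.0, 0.0, -118.3]
wrist_force: [-0.0, -0.1, -0.3]
opening: 0.0599
grasp_force: 91.2
```

play_rows:
  steps:
    - [[0,0,0.02,0],[0,0,0.02,0],[0,0,0.02,0],[0,0,0.02,0],[0,0,0.02,0]]

```text
time: 10.23
ee_pos: [0.534, 0.2652, 0.0531]
tcp_rot: [-180.0, 0.0, -118.3]
wrist_force: [0.3, 0.7, -0.7]
opening: 0.0601
grasp_force: 91.2
```

Run:
```python
from h import *
o=bot.get_obs();print({k:np.round(o[k],4) for k in('time','ee_pos','tcp_rot','wrist_force','torque','opening','grasp_force')})
a=snap('top')['img'][130:280,220:430];b=snap('side')['img'][120:345,230:450]
a=cv2.resize(a,None,fx=2.7,fy=2.7,interpolation=2);b=cv2.resize(b,(int(220*1.8),405),interpolation=2)
cv2.imwrite('pics/ab1.png',np.hstack([a[:,:400],b[:,:396]][:2]) if a.shape[0]==b.shape[0] else a); print(a.shape,b.shape)
```

```text
{'time': np.float64(10.2333), 'ee_pos': array([0.534 , 0.2652, 0.0531]), 'tcp_rot': array([-1.799684e+02,  3.910000e-02, -1.182808e+02]), 'wrist_force': array([ 0.3079,  0.7192, -0.6812]), 'torque': array([0.0199, 0.014 , 0.0396]), 'opening': np.float64(0.0601), 'grasp_force': np.float64(91.1608)}
(405, 567, 3) (405, 396, 3)
```

play_rows:
  steps:
    - [[0,0,0.004,0],[0,0,0.004,0],[0,0,0.003,0],[0,0,0.002,0],[0,0,0.002,0]]

```text
time: 10.75
ee_pos: [0.5341, 0.2651, 0.0388]
tcp_rot: [-180.0, 0.0, -118.3]
wrist_force: [-0.2, 0.0, -0.6]
opening: 0.0602
grasp_force: 91.1
```

play_rows:
  steps:
    - [[0,0,0.001,0],[0,0,0.001,0],[0,0,0,0],[0,0,0,0],[0,0,0,0]]

```text
time: 11.17
ee_pos: [0.534, 0.2651, 0.0367]
tcp_rot: [-180.0, 0.0, -118.3]
wrist_force: [-0.1, 0.1, -1.2]
opening: 0.0604
grasp_force: 62.5
```

play_rows:
  steps:
    - [[0,0,0.0005,0],[0,0,0,0],[0,0,0,0],[0,0,0,0],[0,0,0,0]]

```text
time: 11.58
ee_pos: [0.534, 0.2651, 0.0366]
tcp_rot: [-180.0, 0.0, -118.3]
wrist_force: [-2.7, -1.2, 6.1]
opening: 0.0602
grasp_force: 84.7
```

play_rows:
  steps:
    - [[0,0,0.0008,0],[0,0,0,0],[0,0,0,0],[0,0,0,0],[0,0,0,0]]

```text
time: 12.0
ee_pos: [0.534, 0.2651, 0.0366]
tcp_rot: [-180.0, 0.1, -118.3]
wrist_force: [-3.3, -1.6, 12.6]
opening: 0.0601
grasp_force: 85.4
```

play_rows:
  steps:
    - [[0,0,-0.0008,0],[0,0,0,0],[0,0,0,0],[0,0,0,0],[0,0,0,0]]
  gripper: 0.0854
  squeeze: 40

```text
time: 12.42
ee_pos: [0.5337, 0.2649, 0.0355]
tcp_rot: [180.0, -0.0, -118.3]
wrist_force: [0.6, -0.7, -0.5]
opening: 0.085
grasp_force: 0.0
```

play_rows:
  steps:
    - [[0,0,-0.005,0],[0,0,-0.01,0],[0,0,-0.015,0],[0,0,-0.02,0],[0,0,-0.03,0]]

```text
time: 12.83
ee_pos: [0.5329, 0.2646, 0.1154]
tcp_rot: [179.9, -0.1, -118.3]
wrist_force: [-0.0, -0.3, 0.0]
opening: 0.0858
grasp_force: 0.0
```

play_rows:
  steps:
    - [[0,0,-0.03,0],[0,0,-0.03,0],[0,0,-0.03,0],[0,0,-0.02,0],[0,0,0,0]]

```text
time: 13.25
ee_pos: [0.5349, 0.2656, 0.2321]
tcp_rot: [-179.7, 0.4, -118.3]
wrist_force: [0.8, 0.1, 0.6]
opening: 0.0852
grasp_force: 0.0
```

Run:
```python
from h import *
import pickle
c=snap('wrist','w4.png');o=bot.get_obs();print({k:np.round(o[k],4) for k in('time','ee_pos','tcp_rot')})
pickle.dump(c,open('w4.pkl','wb'));T=snap('top');pickle.dump(T,open('t4.pkl','wb'));S=snap('side');pickle.dump(S,open('s4.pkl','wb'))
P=dict(pot=[.534,.265,.072],fin=[.489,.375,.07],lid=[.451,.277,.01],s1=[.519,.1435,.027],s2=[.4513,.128,.027],btn=[.591,.388,.03])
for k,v in P.items(): print(k,px(c,[v])[0].round())
cv2.imwrite('pics/w4b.png',cv2.resize(c['img'],(800,500),interpolation=2))
```

```text
{'time': np.float64(13.3), 'ee_pos': array([0.5347, 0.2654, 0.2294]), 'tcp_rot': array([-179.8263,    0.246 , -118.2831])}
pot [324. 182.]
fin [404. 246.]
lid [388. 147.]
s1 [284.  70.]
s2 [332.  22.]
btn [330. 272.]
```

View pics/w4b.png

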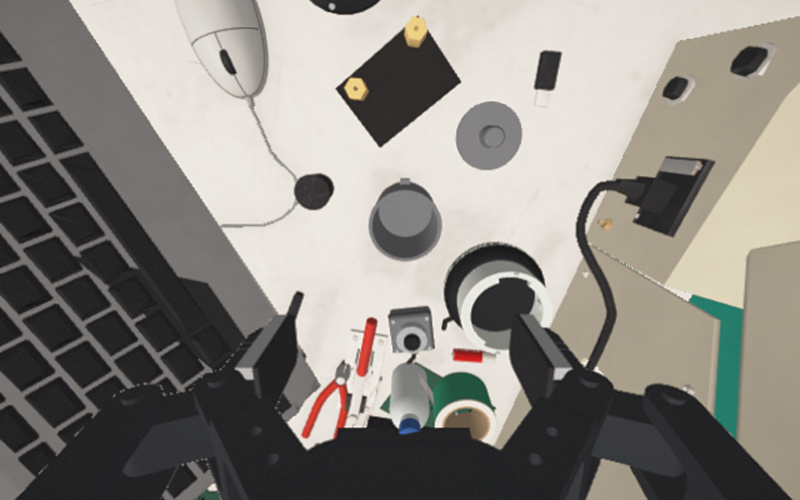

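play_rows:
  steps:
    - [[0.023,-0.0088,0.015,0],[0.023,-0.0088,0.015,0],[0.023,-0.0088,0.015,0],[0.023,-0.0088,0.015,0],[0.023,-0.0088,0.015,0]]
  gripper: 0.04

```text
time: 13.82
ee_pos: [0.517, 0.1416, 0.1487]
tcp_rot: [179.9, -0.1, -118.3]
wrist_force: [0.0, 1.1, 0.3]
opening: 0.0398
grasp_force: 0.0
```

play_rows:
  steps:
    - [[0,0,0,0],[0,0,0,0],[0,0,0,0],[0,0,0,0],[0,0,0,0]]

```text
time: 14.23
ee_pos: [0.5184, 0.1437, 0.1512]
tcp_rot: [-180.0, 0.0, -118.2]
wrist_force: [0.2, -0.1, -0.4]
opening: 0.0399
grasp_force: 0.0
```

Run:
```python
from h import *
import pickle
o=bot.get_obs();p=o['ee_pos'];y=np.radians(o['tcp_rot'][2]);print(p,np.degrees(y))
X=np.array([np.cos(y),np.sin(y)]);Y=np.array([np.sin(y),-np.cos(y)])
c=snap('wrist');hs=cv2.cvtColor(c['img'],cv2.COLOR_BGR2HSV)
m=cv2.inRange(hs,(12,80,90),(30,255,255));n,l,s,ce=cv2.connectedComponentsWithStats(m)
for i in range(1,n):
    if s[i,4]>60:
        print(s[i],ce[i].round(1),w(c,[ce[i]],.02)[0,:2].round(4))
for q in([.519,.1435],[.4513,.128]): d=np.array(q)-p[:2];print('pred',px(c,[[*q,.027],[*q,.002]]).round(),d@X,d@Y)
c4=pickle.load(open('w4.pkl','rb'))
print('lid',w(c4,[(392,108)],.0095)[0],'knob',w(c4,[(394,108.5)],.0335)[0])
cv2.imwrite('pics/w5.png',c['img'])
```

```text
[0.5183803  0.1437313  0.15119316] -118.22208767818553
[367 133  25  22 415] [378.7 143.3] [0.4515 0.128 ]
[313 178  20  24 387] [322.4 189.7] [0.5183 0.1426]
[543 301  12  11  71] [548.3 305.4] [0.3628 0.3742]
pred [[322. 193.]
 [322. 186.]] -8.925185202325423e-05 -0.0006554107225523689
pred [[380. 144.]
 [375. 141.]] 0.04558281214265262 0.051666693310697634
lid [0.42757203 0.23738088 0.0095    ] knob [0.43054507 0.23635727 0.0335    ]
```

play_rows:
  steps:
    - [[0,0,0.025,0],[0,0,0.025,0],[0,0,0.025,0],[0,0,0.025,0],[0,0,0.022,0]]

```text
time: 14.7
ee_pos: [0.5179, 0.1434, 0.0274]
tcp_rot: [180.0, -0.0, -118.2]
wrist_force: [-0.4, -0.1, -0.6]
opening: 0.04
grasp_force: 0.0
```

play_rows:
  steps:
    - [[0,0,0.008,0],[0,0,0.006,0],[0,0,0.005,0],[0,0,0.0045,0],[0,0,0,0]]

```text
time: 15.12
ee_pos: [0.5184, 0.143, 0.0055]
tcp_rot: [-180.0, 0.0, -118.3]
wrist_force: [-0.5, 0.1, 0.1]
opening: 0.0399
grasp_force: 0.0
```

play_rows:
  steps:
    - [[0,0,0,0],[0,0,0,0],[0,0,0,0],[0,0,0,0],[0,0,0,0]]
  gripper: 0.01

```text
time: 15.53
ee_pos: [0.5187, 0.143, 0.0062]
tcp_rot: [-179.9, 0.1, -118.3]
wrist_force: [-0.7, -0.1, 5.9]
opening: 0.0184
grasp_force: 39.4
```

play_rows:
  steps:
    - [[0,0,0,0],[0,0,0,0],[0,0,-0.005,0],[0,0,-0.01,0],[0,0,-0.015,0]]

```text
time: 15.95
ee_pos: [0.5172, 0.1426, 0.035]
tcp_rot: [179.9, -0.1, -118.3]
wrist_force: [0.1, 0.2, 0.2]
opening: 0.0184
grasp_force: 39.1
```

play_rows:
  steps:
    - [[0,0,-0.02,0],[0,0,-0.02,0],[0,0,-0.02,0],[0,0,-0.01,0],[0,0,0,0]]

```text
time: 16.37
ee_pos: [0.5193, 0.1432, 0.1083]
tcp_rot: [-179.8, 0.2, -118.3]
wrist_force: [0.5, -0.4, 0.2]
opening: 0.018
grasp_force: 39.1
```

play_rows:
  steps:
    - [[-0.0211,0.0089,0,0],[-0.0211,0.0089,0,0],[-0.0211,0.0089,0,0],[-0.0211,0.0089,0,0],[-0.0211,0.0089,0,0]]

```text
time: 16.78
ee_pos: [0.5284, 0.2577, 0.104]
tcp_rot: [179.9, -0.1, -118.3]
wrist_force: [-0.1, -0.2, -0.5]
opening: 0.0179
grasp_force: 39.1
```

play_rows:
  steps:
    - [[0,0,0.007,0],[0,0,0.007,0],[0,0,0.007,0],[0,0,0.006,0],[0,0,0,0]]

```text
time: 17.2
ee_pos: [0.5281, 0.2556, 0.0762]
tcp_rot: [179.9, -0.1, -118.3]
wrist_force: [0.3, 0.6, -1.0]
opening: 0.018
grasp_force: 39.1
```

play_rows:
  steps:
    - [[0,0,0,0],[0,0,0,0],[0,0,0,0],[0,0,0,0],[0,0,0,0]]

```text
time: 17.62
ee_pos: [0.5291, 0.2568, 0.0786]
tcp_rot: [-180.0, 0.0, -118.3]
wrist_force: [-0.5, -0.4, -0.6]
opening: 0.0182
grasp_force: 39.1
```

play_rows:
  steps:
    - [[0,0,0,0],[0,0,0,0],[0,0,0,0],[0,0,0,0],[0,0,-0.005,0]]
  gripper: 0.04

```text
time: 18.03
ee_pos: [0.5284, 0.2567, 0.0825]
tcp_rot: [179.9, -0.1, -118.3]
wrist_force: [0.2, -0.0, -0.1]
opening: 0.0401
grasp_force: 0.0
```

play_rows:
  steps:
    - [[0,0,-0.015,0],[0,0,-0.015,0],[0,0,-0.015,0],[0.02,0.001,-0.01,0],[0.03,0.0015,-0.005,0]]

```text
time: 18.45
ee_pos: [0.5038, 0.215, 0.1447]
tcp_rot: [-179.9, 0.1, -118.2]
wrist_force: [0.4, -0.1, 0.5]
opening: 0.0401
grasp_force: 0.0
```

play_rows:
  steps:
    - [[0.03,0.0015,0,0],[0.03,0.0015,0,0],[0.03,0.0015,0,0],[0.0103,0.0005,0,0],[0,0,0,0]]

```text
time: 18.87
ee_pos: [0.4504, 0.1267, 0.1442]
tcp_rot: [-179.9, 0.0, -118.4]
wrist_force: [1.5, 0.8, -0.2]
opening: 0.0402
grasp_force: 0.0
```

play_rows:
  steps:
    - [[0,0,0,0],[0,0,0,0],[0,0,0,0],[0,0,0,0],[0,0,0,0]]

```text
time: 19.28
ee_pos: [0.4513, 0.1286, 0.143]
tcp_rot: [180.0, -0.0, -118.2]
wrist_force: [0.6, -0.7, 0.3]
opening: 0.0402
grasp_force: 0.0
```

```bash
cat > sp.py <<'E'
from h import *
o=bot.get_obs();p=o['ee_pos'];y=np.radians(o['tcp_rot'][2]);print(p,np.degrees(y),o['time'])
X=np.array([np.cos(y),np.sin(y)]);Y=np.array([np.sin(y),-np.cos(y)])
c=snap('wrist','w6.png');hs=cv2.cvtColor(c['img'],cv2.COLOR_BGR2HSV)
m=cv2.inRange(hs,(12,80,90),(30,255,255));n,l,s,ce=cv2.connectedComponentsWithStats(m)
for i in range(1,n):
    if s[i,4]>40:
        q=w(c,[ce[i]],.02)[0,:2];d=q-p[:2];print(s[i],ce[i].round(1),q.round(4),d@X,d@Y)
T=snap('top');cv2.imwrite('pics/t6.png',T['img'])
m=cv2.inRange(cv2.cvtColor(T['img'],cv2.COLOR_BGR2HSV),(12,80,90),(30,255,255));n,l,s,ce=cv2.connectedComponentsWithStats(m)
for i in range(1,n):
    if s[i,4]>10 and 220<ce[i][0]<430 and 130<ce[i][1]<280: print('top',s[i],w(T,[ce[i]],.02)[0,:2])
E
python3 sp.py
```

```text
[0.45127768 0.12863397 0.14302504] -118.23717573195943 19.2833
[313 180  21  25 392] [322.8 192.1] [0.4508 0.1277] 0.0010552971385502535 1.771149495334081e-05
top [310 184   7   8  48] [0.52933362 0.25657704]
top [362 216   5   8  24] [0.4517983  0.13261198]
```

play_rows:
  steps:
    - [[0.0007,0,0.025,0],[0,0,0.025,0],[0,0,0.025,0],[0,0,0.022,0],[0,0,0.018,0]]

```text
time: 19.8
ee_pos: [0.4501, 0.1274, 0.0264]
tcp_rot: [179.9, -0.1, -118.3]
wrist_force: [0.5, 0.1, -0.7]
opening: 0.0399
grasp_force: 0.0
```

play_rows:
  steps:
    - [[0,0,0.008,0],[0,0,0.006,0],[0,0,0.005,0],[0,0,0.0035,0],[0,0,0,0]]

```text
time: 20.22
ee_pos: [0.4509, 0.1275, 0.0059]
tcp_rot: [-180.0, 0.0, -118.3]
wrist_force: [0.4, -0.4, -0.2]
opening: 0.0402
grasp_force: 0.0
```

play_rows:
  steps:
    - [[0,0,0,0],[0,0,0,0],[0,0,0,0],[0,0,0,0],[0,0,0,0]]
  gripper: 0.01

```text
time: 20.63
ee_pos: [0.4513, 0.1276, 0.0066]
tcp_rot: [-179.9, 0.1, -118.3]
wrist_force: [-1.5, 0.2, 6.6]
opening: 0.0185
grasp_force: 39.4
```

play_rows:
  steps:
    - [[0,0,0,0],[0,0,0,0],[0,0,-0.005,0],[0,0,-0.01,0],[0,0,-0.015,0]]

```text
time: 21.05
ee_pos: [0.4499, 0.1272, 0.0357]
tcp_rot: [179.9, -0.1, -118.3]
wrist_force: [-0.0, -0.2, -0.6]
opening: 0.0186
grasp_force: 39.1
```

play_rows:
  steps:
    - [[0,0,-0.02,0],[0,0,-0.02,0],[0,0,-0.02,0],[0,0,-0.01,0],[0,0,0,0]]

```text
time: 21.47
ee_pos: [0.4519, 0.1278, 0.1085]
tcp_rot: [-179.8, 0.2, -118.3]
wrist_force: [-1.0, 0.5, -0.6]
opening: 0.0184
grasp_force: 39.1
```

play_rows:
  steps:
    - [[-0.0339,-0.0016,0,0],[-0.0339,-0.0016,0,0],[-0.0339,-0.0016,0,0],[-0.0339,-0.0016,0,0],[-0.0339,-0.0016,0,0]]

```text
time: 21.88
ee_pos: [0.5383, 0.2742, 0.1043]
tcp_rot: [180.0, -0.1, -118.3]
wrist_force: [0.2, -0.5, 0.0]
opening: 0.0183
grasp_force: 39.1
```

play_rows:
  steps:
    - [[0,0,0.007,0],[0,0,0.007,0],[0,0,0.007,0],[0,0,0.006,0],[0,0,0,0]]

```text
time: 22.3
ee_pos: [0.537, 0.2716, 0.0771]
tcp_rot: [179.9, -0.1, -118.3]
wrist_force: [-0.4, -0.2, -1.2]
opening: 0.0184
grasp_force: 39.1
```

play_rows:
  steps:
    - [[0,0,0,0],[0,0,0,0],[0,0,0,0],[0,0,0,0],[0,0,0,0]]

```text
time: 22.72
ee_pos: [0.5383, 0.2729, 0.0793]
tcp_rot: [-180.0, 0.0, -118.3]
wrist_force: [-0.1, 0.3, -0.6]
opening: 0.0183
grasp_force: 39.1
```

play_rows:
  steps:
    - [[0,0,0,0],[0,0,0,0],[0,0,0,0],[0,0,0,0],[0,0,-0.005,0]]
  gripper: 0.04

```text
time: 23.13
ee_pos: [0.5376, 0.2727, 0.0829]
tcp_rot: [179.9, -0.1, -118.3]
wrist_force: [-0.3, -0.0, -0.4]
opening: 0.0403
grasp_force: 0.0
```

play_rows:
  steps:
    - [[0,0,-0.02,0],[0,0,-0.02,0],[0,0,-0.025,0],[0,0,-0.025,0],[0,0,0,0]]

```text
time: 23.55
ee_pos: [0.5395, 0.2737, 0.1797]
tcp_rot: [-179.8, 0.3, -118.3]
wrist_force: [0.9, 1.5, 1.1]
opening: 0.0398
grasp_force: 0.0
```

play_rows:
  steps:
    - [[0.02,0,0,0],[0.02,0,0,0],[0.015,0,0,0],[0,0,0,0],[0,0,0,0]]

```text
time: 23.97
ee_pos: [0.5121, 0.2242, 0.1742]
tcp_rot: [-180.0, 0.0, -118.3]
wrist_force: [-0.2, 0.5, -1.3]
opening: 0.0399
grasp_force: 0.0
```

```bash
python3 sp.py
python3 - <<'E'
from h import *
import pickle
c=snap('wrist');pickle.dump(c,open('w7.pkl','wb'))
cv2.imwrite('pics/w7.png',cv2.resize(c['img'],(800,500),interpolation=2))
E
```

```text
[0.51207461 0.22421598 0.17424815] -118.32834495103283 23.9667
[315 218  17  10 124] [323.2 222. ] [0.5315 0.2612] -0.04173320223017102 0.00043133581076890224
[314 230  19  29 473] [322.6 243.9] [0.5445 0.2838] -0.06787301650488874 -0.00023774735396489322
[499 231  12  12  97] [505.2 236.1] [0.3631 0.3703] -0.0579562975611453 0.20042970722034928
top [300 177  11  10  78] [0.54398508 0.27620743]
top [310 184   8   8  46] [0.52908803 0.25563831]
```

View pics/w7.png

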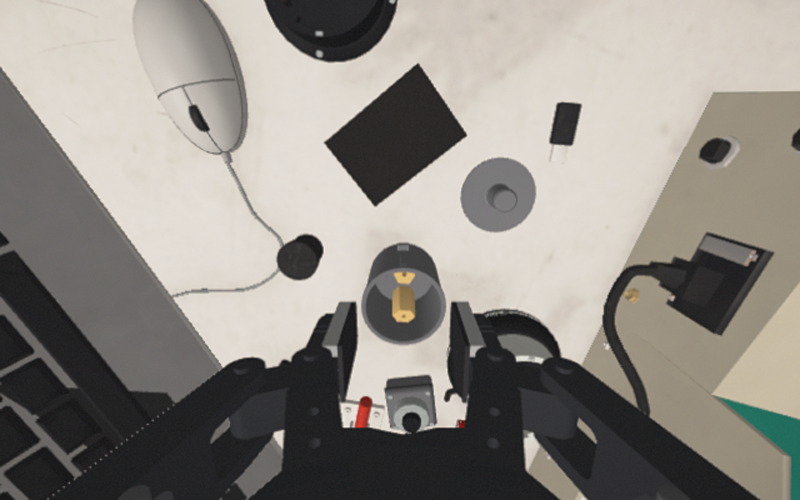

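```bash
cat > go.py <<'E'
from h import *
import sys
def rel(q):
    o=bot.get_obs();p=o['ee_pos'];y=np.radians(o['tcp_rot'][2]);X=np.array([np.cos(y),np.sin(y)]);Y=np.array([np.sin(y),-np.cos(y)])
    d=np.array(q[:2])-p[:2];return 'tx %.4f ty %.4f'%(d@X,d@Y),p.round(4),np.degrees(y).round(2)
E
python3 - <<'E'
from go import *
import pickle
c=pickle.load(open('w7.pkl','rb'))
a=w(c,[(398.8,155.6)],.0095)[0];b=w(c,[(404,160)],.0335)[0];print(a,b,rel((a+b)/2))
E
```

```text
[0.4283356  0.23698627 0.0095    ] [0.42945785 0.23713377 0.0335    ] ('tx 0.0289 ty 0.0792', array([0.5123, 0.225 , 0.1737]), np.float64(-118.27))
```

play_rows:
  steps:
    - [[0.0058,0.0158,0,0],[0.0058,0.0158,0,0],[0.0058,0.0158,0,0],[0.0058,0.0158,0,0],[0.0058,0.0158,0,0]]

```text
time: 24.53
ee_pos: [0.4281, 0.237, 0.1735]
tcp_rot: [180.0, -0.0, -118.3]
wrist_force: [-0.5, 0.6, -0.6]
opening: 0.0396
grasp_force: 0.0
```

play_rows:
  steps:
    - [[0,0,0.01,0],[0,0,0.01,0],[0,0,0,0],[0,0,0,0],[0,0,0,0]]

```text
time: 24.95
ee_pos: [0.4291, 0.2363, 0.1535]
tcp_rot: [180.0, -0.0, -118.3]
wrist_force: [-0.1, -0.1, -0.5]
opening: 0.0399
grasp_force: 0.0
```

Run:
```python
from go import *
c=snap('wrist','w8.png');g=cv2.cvtColor(c['img'],cv2.COLOR_BGR2GRAY)
u,v=px(c,[[.4288,.237,.0095]])[0].astype(int);print(u,v)
m=cv2.inRange(g[v-70:v+70,u-70:u+70],0,150);n,l,s,ce=cv2.connectedComponentsWithStats(m)
i=l[70,70];print(i,s[i])
k=(l==i).astype(np.uint8);k=cv2.morphologyEx(k,cv2.MORPH_CLOSE,np.ones((9,9)))
e=cv2.fitEllipse(max(cv2.findContours(k,0,2)[0],key=cv2.contourArea));print(e)
q=w(c,[(e[0][0]+u-70,e[0][1]+v-70)],.0095)[0];print(q,rel(q))
```

```text
323 187
3 [  41   41   61   59 2828]
((70.65245819091797, 70.3138656616211), (58.30093002319336, 60.04037857055664), 87.84227752685547)
[0.42823383 0.23653039 0.0095    ] ('tx 0.0003 ty 0.0009', array([0.4292, 0.2363, 0.1538]), np.float64(-118.31))
```

play_rows:
  steps:
    - [[0,0.0005,0.025,0],[0,0,0.025,0],[0,0,0.025,0],[0,0,0.022,0],[0,0,0.018,0]]

```text
time: 25.42
ee_pos: [0.4283, 0.2363, 0.0373]
tcp_rot: [180.0, -0.0, -118.3]
wrist_force: [-0.2, 0.4, -0.1]
opening: 0.0399
grasp_force: 0.0
```

play_rows:
  steps:
    - [[0,0,0.01,0],[0,0,0.008,0],[0,0,0.005,0],[0,0,0.0035,0],[0,0,0,0]]

```text
time: 25.83
ee_pos: [0.4285, 0.2367, 0.0124]
tcp_rot: [-180.0, 0.0, -118.3]
wrist_force: [-0.3, 0.1, -0.2]
opening: 0.0401
grasp_force: 0.0
```

play_rows:
  steps:
    - [[0,0,0,0],[0,0,0,0],[0,0,0,0],[0,0,0,0],[0,0,0,0]]
  gripper: 0.01
  squeeze: 60

```text
time: 26.25
ee_pos: [0.4289, 0.2369, 0.0133]
tcp_rot: [-179.9, 0.1, -118.3]
wrist_force: [0.0, -1.2, 5.7]
opening: 0.0171
grasp_force: 58.7
```

play_rows:
  steps:
    - [[0,0,0,0],[0,0,0,0],[0,0,0,0],[0,0,0,0],[0,0,0,0]]

```text
time: 26.67
ee_pos: [0.4289, 0.2369, 0.0133]
tcp_rot: [-179.9, 0.1, -118.3]
wrist_force: [-0.8, -0.6, 6.0]
opening: 0.0171
grasp_force: 58.7
```

play_rows:
  steps:
    - [[0,0,-0.01,0],[0,0,-0.02,0],[0,0,-0.03,0],[0,0,-0.03,0],[0,0,-0.03,0]]

```text
time: 27.08
ee_pos: [0.4279, 0.2364, 0.1341]
tcp_rot: [180.0, -0.0, -118.3]
wrist_force: [0.6, 0.4, -0.5]
opening: 0.0169
grasp_force: 58.6
```

play_rows:
  steps:
    - [[-0.015,-0.0159,0,0],[-0.015,-0.0159,0,0],[-0.015,-0.0159,0,0],[-0.015,-0.0159,0,0],[-0.0148,-0.0157,0,0]]

```text
time: 27.5
ee_pos: [0.5345, 0.2652, 0.1329]
tcp_rot: [-180.0, 0.0, -118.3]
wrist_force: [0.6, 0.3, 0.1]
opening: 0.0163
grasp_force: 58.6
```

play_rows:
  steps:
    - [[0,0,0.01,0],[0,0,0.01,0],[0,0,0.01,0],[0,0,0,0],[0,0,0,0]]

```text
time: 27.92
ee_pos: [0.5323, 0.2645, 0.1016]
tcp_rot: [179.9, -0.1, -118.3]
wrist_force: [-0.5, -0.5, -0.1]
opening: 0.0167
grasp_force: 58.7
```

Run:
```python
from go import *
c=snap('wrist','w9.png');print(rel((.534,.2651)),bot.get_obs()['opening'],bot.get_obs()['grasp_force'])
g=c['img'][100:260,222:422]
cv2.imwrite('pics/w9b.png',cv2.resize(g,None,fx=3.7,fy=3.7,interpolation=2))
```

```text
('tx -0.0009 ty -0.0009', array([0.5328, 0.2647, 0.1025]), np.float64(-118.27)) 0.01662356993217918 58.650789856910706
```

View pics/w9b.png

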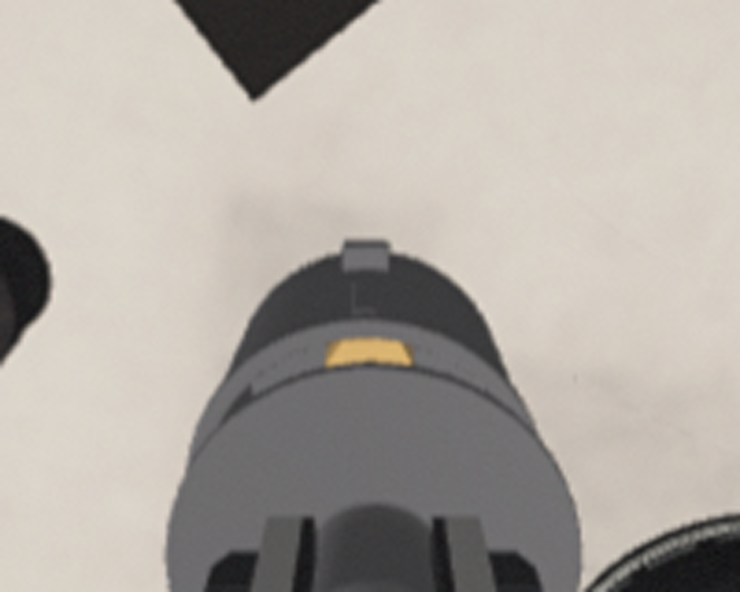

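play_rows:
  steps:
    - [[-0.0004,-0.0005,0,0],[0,0,0.005,0],[0,0,0.005,0],[0,0,0.003,0],[0,0,0,0]]

```text
time: 28.38
ee_pos: [0.5337, 0.2648, 0.0883]
tcp_rot: [180.0, -0.1, -118.3]
wrist_force: [-0.3, 0.4, -0.7]
opening: 0.0168
grasp_force: 58.7
```

play_rows:
  steps:
    - [[0,0,0,0],[0,0,0.001,0],[0,0,0.001,0],[0,0,0.001,0],[0,0,0.001,0]]

```text
time: 28.8
ee_pos: [0.5342, 0.265, 0.0853]
tcp_rot: [-180.0, 0.0, -118.3]
wrist_force: [-1.1, -0.6, -1.2]
opening: 0.0167
grasp_force: 58.7
```

play_rows:
  steps:
    - [[0,0,0.001,0],[0,0,0.001,0],[0,0,0.001,0],[0,0,0,0],[0,0,0,0]]

```text
time: 29.22
ee_pos: [0.5341, 0.265, 0.0822]
tcp_rot: [180.0, -0.0, -118.3]
wrist_force: [0.8, -0.2, -0.7]
opening: 0.0169
grasp_force: 58.7
```

play_rows:
  steps:
    - [[0,0,0.001,0],[0,0,0.001,0],[0,0,0,0],[0,0,0,0],[0,0,0,0]]

```text
time: 29.63
ee_pos: [0.5342, 0.265, 0.0803]
tcp_rot: [-180.0, 0.0, -118.3]
wrist_force: [0.7, -0.3, 0.0]
opening: 0.0167
grasp_force: 58.7
```

play_rows:
  steps:
    - [[0,0,0.001,0],[0,0,0.0005,0],[0,0,0.0005,0],[0,0,0,0],[0,0,0,0]]

```text
time: 30.05
ee_pos: [0.5344, 0.2652, 0.0794]
tcp_rot: [-180.0, 0.1, -118.3]
wrist_force: [-2.6, -1.5, 7.0]
opening: 0.0171
grasp_force: 59.2
```

play_rows:
  steps:
    - [[0,0,0.0005,0],[0,0,0.0005,0],[0,0,0,0],[0,0,0,0],[0,0,0,0]]

```text
time: 30.47
ee_pos: [0.5345, 0.2653, 0.0793]
tcp_rot: [-179.9, 0.1, -118.3]
wrist_force: [-4.1, -2.0, 12.5]
opening: 0.0167
grasp_force: 59.8
```

play_rows:
  steps:
    - [[0,0,0.001,0],[0,0,0.001,0],[0,0,0.001,0],[0,0,0,0],[0,0,0,0]]

```text
time: 30.88
ee_pos: [0.5351, 0.2657, 0.0793]
tcp_rot: [-179.8, 0.3, -118.3]
wrist_force: [-8.7, -3.3, 30.1]
opening: 0.0165
grasp_force: 61.7
```

play_rows:
  steps:
    - [[0,0,-0.002,0],[0,0,-0.0025,0],[0,0,0,0],[0,0,0,0],[0,0,0,0]]

```text
time: 31.3
ee_pos: [0.5344, 0.2652, 0.0794]
tcp_rot: [-180.0, 0.0, -118.3]
wrist_force: [-1.3, 0.3, 7.4]
opening: 0.0169
grasp_force: 59.7
```

play_rows:
  steps:
    - [[0,0,0,0],[0,0,0,0],[0,0,0,0],[0,0,-0.005,0],[0,0,-0.01,0]]
  gripper: 0.05

```text
time: 31.72
ee_pos: [0.5335, 0.2647, 0.0928]
tcp_rot: [179.9, -0.1, -118.3]
wrist_force: [-0.8, 0.1, 0.2]
opening: 0.0499
grasp_force: 0.0
```

play_rows:
  steps:
    - [[0,0,-0.03,0],[0,0,-0.03,0],[0,0,-0.03,0],[-0.01,0.01,-0.03,0],[-0.0125,0.0156,-0.02,0]]
  gripper: 0.0854

```text
time: 32.13
ee_pos: [0.523, 0.2964, 0.2381]
tcp_rot: [-179.9, 0.2, -118.4]
wrist_force: [1.2, 0.9, 0.8]
opening: 0.0852
grasp_force: 0.0
```

play_rows:
  steps:
    - [[-0.0125,0.0162,0,0],[-0.0125,0.0162,0,0],[-0.0125,0.0162,0,0],[-0.0125,0.0162,0,0],[0,0,0,0]]

```text
time: 32.55
ee_pos: [0.4875, 0.3744, 0.2345]
tcp_rot: [180.0, 0.1, -118.1]
wrist_force: [0.8, -0.6, -0.1]
opening: 0.0852
grasp_force: 0.0
```

play_rows:
  steps:
    - [[0,0,0,0],[0,0,0,0],[0,0,0,0],[0,0,0,0],[0,0,0,0]]

```text
time: 32.97
ee_pos: [0.4893, 0.371, 0.234]
tcp_rot: [-180.0, 0.0, -118.3]
wrist_force: [0.1, -0.0, -0.0]
opening: 0.0856
grasp_force: 0.0
```

Run:
```python
from go import *
import pickle
c=snap('wrist','w10.png');pickle.dump(c,open('w10.pkl','wb'));print(rel((.489,.372)),bot.get_obs()['time'])
for q in([.489,.372,.07],[.534,.265,.0755],[.534,.265,.0995],[.591,.388,.03]): print(px(c,[q]).round(1))
u,v=px(c,[[.489,.372,.05]])[0].astype(int)
x,y=max(u-105,0),max(v-80,0);print(x,y)
cv2.imwrite('pics/w10b.png',cv2.resize(c['img'][y:y+158,x:x+210],None,fx=3.8,fy=3.8,interpolation=2))
```

```text
('tx -0.0006 ty 0.0006', array([0.4892, 0.3712, 0.2339]), np.float64(-118.33)) 33.0167
[[323.4 183.4]]
[[231.8 112.7]]
[[223.9 112.9]]
[[258.6 223.4]]
218 99
```

View pics/w10b.png

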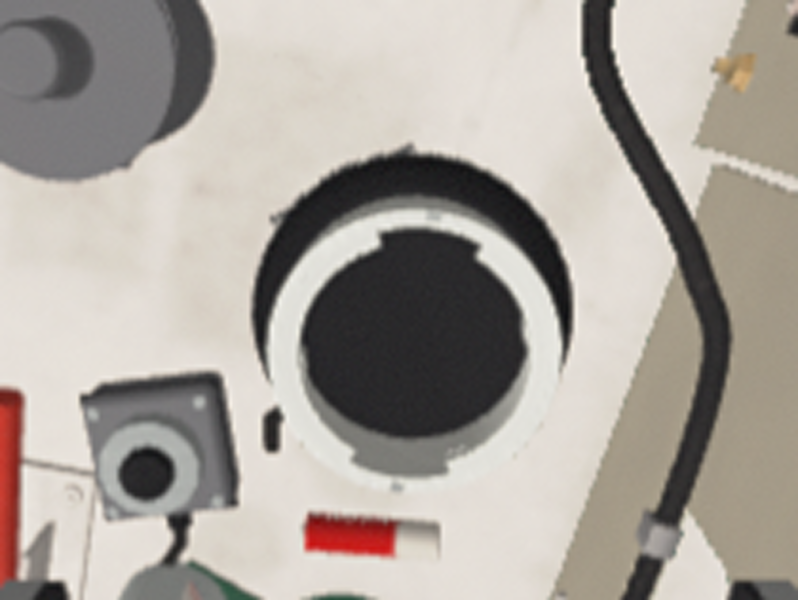

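Run:
```python
from go import *
import pickle
c=pickle.load(open('w10.pkl','rb'));f=lambda u,v:(218+u/3.8,99+v/3.8)
C=w(c,[f(415,351)],.07)[0];print(C)
for m in((433,216),(396,487)):
    q=w(c,[f(*m)],.07)[0]-C;print(np.hypot(*q[:2]),np.degrees(np.arctan2(q[1],q[0])))
for g in(((382,237),(478,248)),((352,462),(448,470))):
    q=w(c,[f(*g[0]),f(*g[1])],.07)-C;print(np.degrees(np.arctan2(q[:,1],q[:,0])))
for z in(.03,.033,.036):print(w(c,[f(147,474)],z)[0])
print(w(c,[f(154,468)],.025)[0], 'potlid',w(c,[f(40,60)],.0995)[0])
b=[f(125,180)];print(rel(C))
```

```text
[0.48960922 0.38185592 0.07      ]
0.0389499129088499 -125.32893451784051
0.042347460364564736 54.32196880912374
[-102.42742031 -148.60101501]
[33.24740828 76.94446883]
[0.59341364 0.38715844 0.03      ]
[0.59220459 0.3864423  0.033     ]
[0.59099553 0.38572615 0.036     ]
[0.59217796 0.38762048 0.025     ] potlid [0.53122671 0.26832088 0.0995    ]
('tx -0.0096 ty 0.0047', array([0.4892, 0.3712, 0.2339]), np.float64(-118.33))
```

play_rows:
  steps:
    - [[0.0144,-0.018,0,0],[0.0144,-0.018,0,0],[0.0144,-0.018,0,0],[0.0144,-0.018,0,0],[0.0144,-0.018,0,0]]

```text
time: 33.43
ee_pos: [0.5344, 0.2644, 0.2339]
tcp_rot: [-180.0, 0.0, -118.3]
wrist_force: [0.3, 0.3, -0.4]
opening: 0.0853
grasp_force: 0.0
```

play_rows:
  steps:
    - [[0,0,0.02,0],[0,0,0.02,0],[0,0,0.02,0],[0,0,0,0],[0,0,0,0]]

```text
time: 33.85
ee_pos: [0.5336, 0.2651, 0.1733]
tcp_rot: [179.9, -0.1, -118.3]
wrist_force: [0.5, -0.3, 0.8]
opening: 0.0852
grasp_force: 0.0
```

Run:
```python
from go import *
import pickle
c=snap('wrist','w11.png');print(rel((.534,.2651)))
for q in([.534,.2651,.0755],[.534,.2651,.0995]): print(px(c,[q]).round(1))
g=c['img'][90:250,212:432];cv2.imwrite('pics/w11b.png',cv2.resize(g,None,fx=3.6,fy=3.6,interpolation=2))
```

```text
('tx 0.0004 ty -0.0001', array([0.5341, 0.2655, 0.1746]), np.float64(-118.29))
[[322.4 201.4]]
[[322.4 210.6]]
```

View pics/w11b.png

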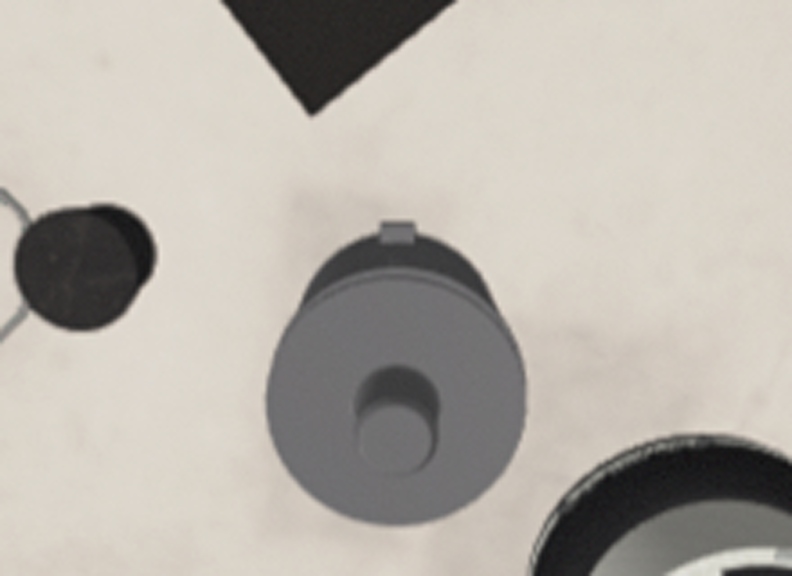

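play_rows:
  steps:
    - [[0,0,0.025,0],[0,0,0.025,0],[0,0,0.025,0],[0,0,0.02,0],[0,0,0.015,0]]

```text
time: 34.32
ee_pos: [0.5343, 0.2659, 0.0637]
tcp_rot: [-180.0, 0.0, -118.3]
wrist_force: [0.2, 0.6, -0.1]
opening: 0.0854
grasp_force: 0.0
```

play_rows:
  steps:
    - [[0,0,0.01,0],[0,0,0.008,0],[0,0,0.005,0],[0,0,0.0035,0],[0,0,0,0]]

```text
time: 34.73
ee_pos: [0.5342, 0.2658, 0.0375]
tcp_rot: [-180.0, 0.0, -118.3]
wrist_force: [-0.8, 0.0, -0.4]
opening: 0.0853
grasp_force: 0.0
```

play_rows:
  steps:
    - [[0,0,0,0],[0,0,0,0],[0,0,0,0],[0,0,0,0],[0,0,0,0]]
  gripper: 0.05
  squeeze: 60

```text
time: 35.15
ee_pos: [0.5346, 0.266, 0.0386]
tcp_rot: [-180.0, 0.1, -118.3]
wrist_force: [-0.8, -0.6, 6.7]
opening: 0.0605
grasp_force: 65.5
```

play_rows:
  steps:
    - [[0,0,0,0],[0,0,0,0],[0,0,-0.003,0],[0,0,-0.005,0],[0,0,-0.005,0]]

```text
time: 35.57
ee_pos: [0.5339, 0.2655, 0.0504]
tcp_rot: [180.0, -0.0, -118.3]
wrist_force: [0.6, 0.7, -2.4]
opening: 0.0608
grasp_force: 65.1
```

play_rows:
  steps:
    - [[0,0,-0.016,0],[0,0,-0.018,0],[0,0,-0.018,0],[0,0,-0.018,0],[0,0,-0.012,0]]

```text
time: 35.98
ee_pos: [0.5344, 0.2658, 0.1345]
tcp_rot: [-179.9, 0.1, -118.3]
wrist_force: [0.1, 1.0, -1.4]
opening: 0.061
grasp_force: 65.4
```

play_rows:
  steps:
    - [[-0.0165,0.0189,0,0],[-0.0165,0.0189,0,0],[-0.0165,0.0189,0,0],[-0.0165,0.0189,0,0],[-0.0165,0.0187,0,0]]

```text
time: 36.4
ee_pos: [0.4896, 0.384, 0.1324]
tcp_rot: [180.0, -0.0, -118.3]
wrist_force: [0.7, 0.5, -2.0]
opening: 0.0607
grasp_force: 65.8
```

play_rows:
  steps:
    - [[0,0,0,0.04],[0,0,0,0.04],[0,0,0,0.037],[0,0,0,0],[0,0,0,0]]

```text
time: 36.82
ee_pos: [0.4901, 0.383, 0.1322]
tcp_rot: [180.0, -0.0, -124.9]
wrist_force: [0.6, 0.4, -1.7]
opening: 0.0605
grasp_force: 65.9
```

play_rows:
  steps:
    - [[0,0,0,0],[0,0,0,0],[0,0,0,0],[0,0,0,0],[0,0,0,0]]

```text
time: 37.23
ee_pos: [0.4901, 0.3829, 0.1323]
tcp_rot: [180.0, 0.0, -125.0]
wrist_force: [-0.0, -0.4, -1.5]
opening: 0.0608
grasp_force: 65.9
```

Run:
```python
from go import *
c=snap('wrist','w12.png');print(rel((.4908,.3834)),bot.get_obs()['opening'])
g=c['img'][90:250,212:432];cv2.imwrite('pics/w12b.png',cv2.resize(g,None,fx=3.6,fy=3.6,interpolation=2))
```

```text
('tx -0.0008 ty -0.0003', array([0.4901, 0.3829, 0.1323]), np.float64(-124.98)) 0.060829191987162155
```

View pics/w12b.png

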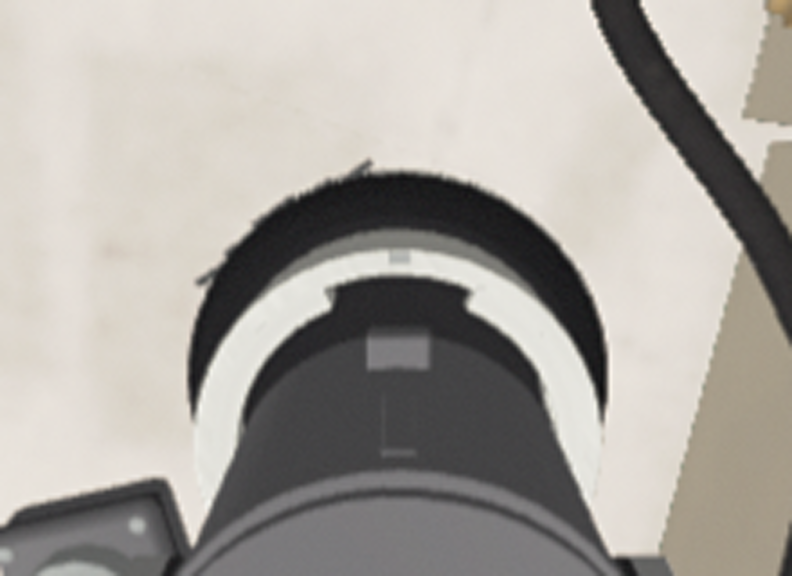

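play_rows:
  steps:
    - [[-0.0003,0,0.007,0],[0,0,0.006,0],[0,0,0.004,0],[0,0,0.004,0],[0,0,0.003,0]]

```text
time: 37.7
ee_pos: [0.49, 0.3831, 0.1074]
tcp_rot: [180.0, -0.0, -125.0]
wrist_force: [-0.2, 0.7, -1.6]
opening: 0.0612
grasp_force: 65.9
```

play_rows:
  steps:
    - [[0,0,0.003,0],[0,0,0.003,0],[0,0,0.003,0],[0,0,0.003,0],[0,0,0.003,0]]

```text
time: 38.12
ee_pos: [0.4903, 0.3833, 0.0931]
tcp_rot: [180.0, 0.0, -125.0]
wrist_force: [0.2, 0.1, -1.9]
opening: 0.0609
grasp_force: 65.9
```

play_rows:
  steps:
    - [[0,0,0.003,0],[0,0,0.003,0],[0,0,0.002,0],[0,0,0.002,0],[0,0,0.002,0]]

```text
time: 38.53
ee_pos: [0.4903, 0.3833, 0.0811]
tcp_rot: [-180.0, 0.0, -125.0]
wrist_force: [-1.0, -0.1, -1.5]
opening: 0.0611
grasp_force: 65.9
```

No contact; the lugs are through the gaps. Lowering the last 6 mm.

play_rows:
  steps:
    - [[0,0,0.0015,0],[0,0,0.0015,0],[0,0,0.001,0],[0,0,0.001,0],[0,0,0,0]]

```text
time: 38.95
ee_pos: [0.4902, 0.3832, 0.0761]
tcp_rot: [180.0, -0.0, -125.0]
wrist_force: [-0.2, -0.6, -2.0]
opening: 0.061
grasp_force: 65.9
```

play_rows:
  steps:
    - [[0,0,0.001,0],[0,0,0.0005,0],[0,0,0,0],[0,0,0,0],[0,0,0,0]]

```text
time: 39.37
ee_pos: [0.4903, 0.3833, 0.0748]
tcp_rot: [-180.0, 0.0, -125.0]
wrist_force: [0.8, 0.7, -1.4]
opening: 0.061
grasp_force: 65.9
```

play_rows:
  steps:
    - [[0,0,0.0005,0],[0,0,0.0003,0],[0,0,0,0],[0,0,0,0],[0,0,0,0]]

```text
time: 39.78
ee_pos: [0.4904, 0.3833, 0.0746]
tcp_rot: [-180.0, 0.0, -125.0]
wrist_force: [-1.6, -2.8, 6.3]
opening: 0.0613
grasp_force: 66.5
```

play_rows:
  steps:
    - [[0,0,0,0.06],[0,0,0,0.09],[0,0,0,0.09],[0,0,0,0.09],[0,0,0,0.09]]

```text
time: 40.2
ee_pos: [0.4905, 0.3837, 0.0746]
tcp_rot: [180.0, 0.1, -149.3]
wrist_force: [-1.7, -0.0, 5.4]
opening: 0.0609
grasp_force: 66.5
```

play_rows:
  steps:
    - [[0,0,0,0.09],[0,0,0,0.09],[0,0,0,0.09],[0,0,0,0.09],[0,0,0,0.09]]

```text
time: 40.62
ee_pos: [0.4906, 0.3836, 0.0746]
tcp_rot: [179.9, 0.1, -175.1]
wrist_force: [0.3, 0.7, 4.1]
opening: 0.0612
grasp_force: 66.4
```

play_rows:
  steps:
    - [[0,0,0,0.03],[0,0,0,0.03],[0,0,0,0.02],[0,0,0,0.02],[0,0,0,0]]

```text
time: 41.03
ee_pos: [0.4907, 0.3836, 0.0746]
tcp_rot: [179.9, 0.1, 179.4]
wrist_force: [0.1, 0.4, 5.0]
opening: 0.0607
grasp_force: 66.5
```

```bash
cat > st.py <<'E'
from h import *
o=bot.get_obs();print({k:np.round(o[k],4) for k in('time','ee_pos','tcp_rot','wrist_force','torque','opening','grasp_force')})
E
python3 st.py
```

```text
{'time': np.float64(41.0333), 'ee_pos': array([0.4907, 0.3836, 0.0746]), 'tcp_rot': array([1.799455e+02, 6.120000e-02, 1.793622e+02]), 'wrist_force': array([0.0809, 0.371 , 5.0324]), 'torque': array([ 0.1087, -0.0242, -0.0592]), 'opening': np.float64(0.0607), 'grasp_force': np.float64(66.5256)}
```

Continue to the stop (torque still ~0.06 N·m).

play_rows:
  steps:
    - [[0,0,0,0.02],[0,0,0,0.02],[0,0,0,0.02],[0,0,0,0.02],[0,0,0,0]]

```text
time: 41.45
ee_pos: [0.4906, 0.3835, 0.0745]
tcp_rot: [180.0, 0.0, 174.8]
wrist_force: [-0.5, -0.8, 6.2]
opening: 0.0605
grasp_force: 66.5
```

```bash
python3 st.py
```

```text
{'time': np.float64(41.45), 'ee_pos': array([0.4906, 0.3835, 0.0745]), 'tcp_rot': array([1.799537e+02, 4.870000e-02, 1.747852e+02]), 'wrist_force': array([-0.4834, -0.8259,  6.211 ]), 'torque': array([-0.0056,  0.0267, -0.0506]), 'opening': np.float64(0.0605), 'grasp_force': np.float64(66.5375)}
```

play_rows:
  steps:
    - [[0,0,0,0.02],[0,0,0,0.02],[0,0,0,0.02],[0,0,0,0],[0,0,0,0]]

```text
time: 41.87
ee_pos: [0.4899, 0.3822, 0.0746]
tcp_rot: [-179.9, -0.0, 171.4]
wrist_force: [-4.3, -7.3, 8.8]
opening: 0.0608
grasp_force: 66.9
```

```bash
python3 st.py
```

```text
{'time': np.float64(41.8667), 'ee_pos': array([0.4899, 0.3822, 0.0746]), 'tcp_rot': array([-1.798982e+02, -1.120000e-02,  1.713801e+02]), 'wrist_force': array([-4.266 , -7.3437,  8.7833]), 'torque': array([-1.3512,  0.8109,  0.0178]), 'opening': np.float64(0.0608), 'grasp_force': np.float64(66.919)}
```

play_rows:
  steps:
    - [[0,0,0,0.015],[0,0,0,0.015],[0,0,0,0.015],[0,0,0,0],[0,0,0,0]]

```text
time: 42.28
ee_pos: [0.49, 0.3817, 0.0746]
tcp_rot: [-179.8, 0.0, 168.9]
wrist_force: [-3.3, -10.8, 11.0]
opening: 0.0609
grasp_force: 66.8
```

```bash
python3 st.py
```

```text
{'time': np.float64(42.2833), 'ee_pos': array([0.49  , 0.3817, 0.0746]), 'tcp_rot': array([-1.798354e+02,  2.970000e-02,  1.688714e+02]), 'wrist_force': array([ -3.2871, -10.7556,  11.0174]), 'torque': array([-1.9375,  0.584 ,  1.0672]), 'opening': np.float64(0.0609), 'grasp_force': np.float64(66.8448)}
```

play_rows:
  steps:
    - [[0,0,0,0],[0,0,0,0],[0,0,0,0],[0,0,0,0],[0,0,0,0]]
  gripper: 0.0854

```text
time: 42.7
ee_pos: [0.4902, 0.3833, 0.0737]
tcp_rot: [-180.0, -0.0, 168.8]
wrist_force: [0.1, -0.3, -0.2]
opening: 0.0853
grasp_force: 0.0
```

play_rows:
  steps:
    - [[0,0,-0.01,0],[0,0,-0.02,0],[0,0,-0.03,0],[0,0,-0.03,0],[0,0,-0.03,0]]

```text
time: 43.12
ee_pos: [0.49, 0.3831, 0.1961]
tcp_rot: [180.0, 0.0, 168.8]
wrist_force: [1.3, 0.1, -0.5]
opening: 0.0857
grasp_force: 0.0
```

play_rows:
  steps:
    - [[0,0,-0.02,0],[0,0,0,0],[0,0,0,0],[0,0,0,0],[0,0,0,0]]

```text
time: 43.53
ee_pos: [0.4899, 0.383, 0.2128]
tcp_rot: [-179.9, -0.1, 168.8]
wrist_force: [-0.6, 0.3, -0.5]
opening: 0.0855
grasp_force: 0.0
```

Run:
```python
from go import *
import pickle
c=snap('wrist','w13.png');pickle.dump(c,open('w13.pkl','wb'));print(rel((.592,.387)))
for q in([.490,.3825,.1115],[.490,.3825,.1355],[.592,.387,.033]): print(px(c,[q]).round(1))
cv2.imwrite('pics/w13b.png',cv2.resize(c['img'][20:284,170:522],(800,600),interpolation=2))
```

```text
('tx -0.0994 ty 0.0237', array([0.4899, 0.383 , 0.2127]), np.float64(168.84))
[[321.8 200. ]]
[[321.7 208.9]]
[[341.5 258.4]]
```

View pics/w13b.png

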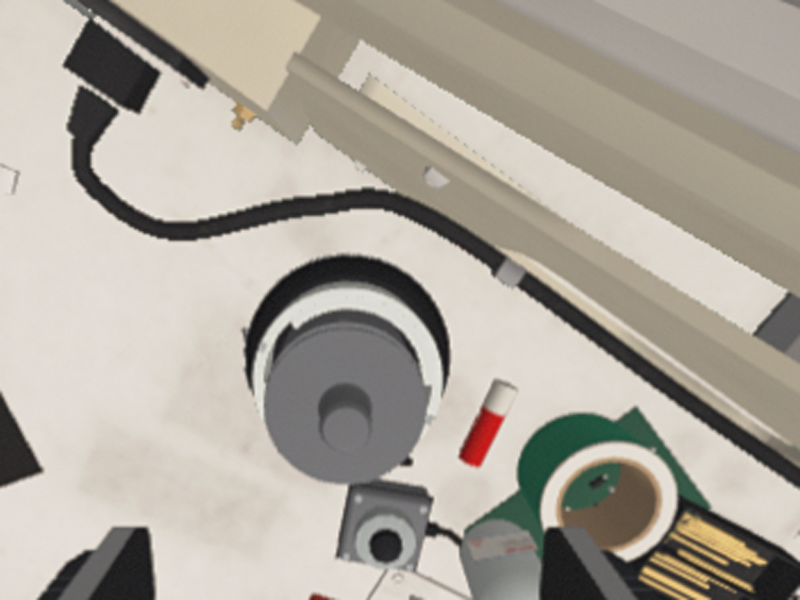

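play_rows:
  steps:
    - [[0,0,0,0],[0,0,0,0],[0,0,0,0],[0,0,0,0],[0,0,0,0]]
  gripper: 0.0

```text
time: 44.0
ee_pos: [0.4903, 0.3832, 0.2139]
tcp_rot: [-180.0, -0.0, 168.8]
wrist_force: [0.5, 0.8, -0.3]
opening: 0.0255
grasp_force: 0.0
```

Run:
```python
from go import *
import pickle
T=pickle.load(open('t4.pkl','rb'));S=pickle.load(open('s4.pkl','rb'));c4=pickle.load(open('w4.pkl','rb'));c13=pickle.load(open('w13.pkl','rb'));c10=pickle.load(open('w10.pkl','rb'))
print('tip',tri([(T,(220+52/3.8,130+38/3.8)),(S,(230+366/2.65,120+25/2.65))]))
print('cap',tri([(T,(220+54/3.8,130+48/3.8)),(S,(230+366/2.65,120+60/2.65))]))
b13=(339.4,260.2);b10=(218+147/3.8,99+474/3.8)
print('btn',tri([(c13,b13),(c10,b10),(S,(230+333/2.65,120+138/2.65)),(T,(220+160/3.8,130+118/3.8))]),tri([(c13,b13),(c10,b10)]))
for z in(.03,.033,.036):print(w(c13,[b13],z)[0],w(c10,[b10],z)[0])
print(rel((.592,.387)))
```

```text
tip [0.62173468 0.43916596 0.11366907]
cap [0.62636205 0.44568752 0.07624694]
btn [0.58914024 0.3836849  0.04165384] [0.58859277 0.38429333 0.04239293]
[0.5956016  0.38384018 0.03      ] [0.59341364 0.38715844 0.03      ]
[0.5939497  0.38396731 0.033     ] [0.59220459 0.3864423  0.033     ]
[0.5922978  0.38409443 0.036     ] [0.59099553 0.38572615 0.036     ]
('tx -0.0991 ty 0.0234', array([0.4903, 0.3832, 0.2139]), np.float64(168.84))
```

play_rows:
  steps:
    - [[-0.0195,0.0041,0,0],[-0.0195,0.0041,0,0],[-0.0195,0.0041,0,0],[-0.0195,0.0041,0,0],[-0.0195,0.0041,0,0]]

```text
time: 44.42
ee_pos: [0.5908, 0.3844, 0.214]
tcp_rot: [180.0, 0.0, 168.8]
wrist_force: [-0.3, 0.9, 0.8]
opening: -0.0001
grasp_force: 0.0
```

play_rows:
  steps:
    - [[0,0,0.03,0],[0,0,0.03,0],[0,0,0.03,0],[0,0,0.03,0],[0,0,0.02,0]]

```text
time: 44.83
ee_pos: [0.589, 0.3838, 0.0704]
tcp_rot: [-179.9, -0.1, 168.8]
wrist_force: [-0.8, -0.3, 0.1]
opening: -0.0
grasp_force: 0.0
```

play_rows:
  steps:
    - [[0,0,0.007,0],[0,0,0.003,0],[0,0,0.002,0],[0,0,0.002,0],[0,0,0,0]]

```text
time: 45.25
ee_pos: [0.5905, 0.3849, 0.0614]
tcp_rot: [179.9, 0.1, 168.8]
wrist_force: [0.8, -0.1, -0.5]
opening: -0.0002
grasp_force: 0.0
```

play_rows:
  steps:
    - [[0,0,0.002,0],[0,0,0.002,0],[0,0,0.001,0],[0,0,0.001,0],[0,0,0,0]]

```text
time: 45.67
ee_pos: [0.5898, 0.3844, 0.0538]
tcp_rot: [-180.0, -0.0, 168.8]
wrist_force: [-0.4, -0.6, 0.1]
opening: -0.0
grasp_force: 0.0
```

play_rows:
  steps:
    - [[0,0,0.002,0],[0,0,0.002,0],[0,0,0.002,0],[0,0,0.002,0],[0,0,0,0]]

```text
time: 46.08
ee_pos: [0.5897, 0.3843, 0.0453]
tcp_rot: [-180.0, -0.0, 168.8]
wrist_force: [-1.0, 0.3, -0.7]
opening: 0.0002
grasp_force: 0.0
```

play_rows:
  steps:
    - [[0,0,0.001,0],[0,0,0.001,0],[0,0,0.001,0],[0,0,0.001,0],[0,0,0,0]]

```text
time: 46.5
ee_pos: [0.5899, 0.3845, 0.0421]
tcp_rot: [180.0, 0.0, 168.8]
wrist_force: [-2.3, -0.5, 3.8]
opening: 0.0004
grasp_force: 1.9
```

play_rows:
  steps:
    - [[0,0,0.001,0],[0,0,0.001,0],[0,0,0.001,0],[0,0,0,0],[0,0,0,0]]

```text
time: 46.92
ee_pos: [0.59, 0.3845, 0.041]
tcp_rot: [179.9, 0.1, 168.8]
wrist_force: [-6.1, -3.5, 13.6]
opening: -0.0002
grasp_force: 7.1
```

play_rows:
  steps:
    - [[0,0,0.001,0],[0,0,0.001,0],[0,0,0.001,0],[0,0,0,0],[0,0,0,0]]

```text
time: 47.33
ee_pos: [0.5901, 0.3846, 0.0407]
tcp_rot: [179.9, 0.1, 168.8]
wrist_force: [-11.8, -6.7, 28.2]
opening: 0.0002
grasp_force: 14.7
```

```bash
python3 st.py
```

```text
{'time': np.float64(47.3333), 'ee_pos': array([0.5901, 0.3846, 0.0407]), 'tcp_rot': array([1.798708e+02, 1.305000e-01, 1.688416e+02]), 'wrist_force': array([-11.8126,  -6.6872,  28.2048]), 'torque': array([-1.568 ,  2.5639, -0.0253]), 'opening': np.float64(0.0002), 'grasp_force': np.float64(14.6526)}
```

play_rows:
  steps:
    - [[0,0,-0.005,0],[0,0,-0.01,0],[0,0,-0.02,0],[0,0,-0.03,0],[0,0,-0.03,0]]

```text
time: 47.75
ee_pos: [0.5895, 0.3842, 0.1309]
tcp_rot: [-179.9, -0.1, 168.8]
wrist_force: [-0.2, 1.1, 0.0]
opening: 0.0003
grasp_force: 0.0
```

play_rows:
  steps:
    - [[0,0,-0.03,0],[0,0,-0.03,0],[0,0,-0.02,0],[0,0,0,0],[0,0,0,0]]

```text
time: 48.17
ee_pos: [0.5906, 0.3849, 0.2121]
tcp_rot: [179.9, 0.1, 168.8]
wrist_force: [-1.2, 0.1, -0.9]
opening: 0.0003
grasp_force: 0.0
```

play_rows:
  steps:
    - [[0,0,0,0],[0,0,0,0],[0,0,0,0],[0,0,0,0],[0,0,0,0]]

```text
time: 48.58
ee_pos: [0.5898, 0.3844, 0.2103]
tcp_rot: [-180.0, -0.0, 168.8]
wrist_force: [-0.8, 0.2, -0.1]
opening: 0.0001
grasp_force: 0.0
```

Run:
```python
from h import *
# compare the objects' surroundings with the start picture
a=cv2.imread('pics/top0.png');b=snap('top','tend.png')['img']
for n,u,v in(('loupe',336,160),('stick',331,258),('battery',236,182)):
    print(n,np.abs(a[v-9:v+9,u-9:u+9].astype(int)-b[v-9:v+9,u-9:u+9]).mean())
print(bot.get_obs()['qd'].round(3),bot.job_done())
```

```text
loupe 84.77263374485597
stick 63.876543209876544
battery 64.11728395061728
the job is handed in; nothing more can be done
[-0.032 -0.163  0.306  0.076  0.039 -0.09 ] None
```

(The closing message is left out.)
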